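Unclamp the slide carrier from behind the canister and flask

ROBOT

A 6-joint arm with a two-finger parallel gripper is mounted at the origin on the work surface. World frame = base frame: x ahead of the robot, y to its left, z up, the work surface at z = 0. Lengths are in m, angles in degrees, forces in N, time in s.
With the tool pointing down it reaches from about 0.35 to 0.875 m from the base axis. Payload 4.2 kg.
Tool frame: the origin (TCP) lies midway between the tips of the shut fingers; the grasp point (between the pads) lies 19 mm behind it; z points along the fingers, y is the line along which they close (so a half turn about z gives the same grasp; the last joint's range is limited). The gripper opens to 87 mm and grips with 3 to 60 N. Pads are 19 mm wide; open, the fingers measure 117 mm over their backs; the gripper's body (75 mm by 190 mm) begins 51 mm behind the grasp point.
Start: joints at [-57.032, 22.042, 0.453, 0, -68.411, -14.817], TCP at [0.195, -0.594, 0.223] pointing down, gripper open.
Joint ranges: [-179.83, 179.83], [-69.29, 118.12], [-61.27, 80.66], [-181.25, 117.63], [-171.15, -9.14], [-177.46, 177.46]. Speed limits (degrees/s): [159.86, 159.86, 180, 180, 180, 180].

INTERFACE

Orientations are given as a 3x3 rotation matrix whose columns are the frame's x, y, z axes.
In Python, from station import * gives the robot as it stands. The module is installed in compiled form; this text tells all that it offers.
- The arm moves only by the tool servo_tool, never from a script. Its argument "deltas" is a list of rows, each an object of numbers: "tx", "ty", "tz": the shift along the tool's x, y, z in mm; "ax", "ay", "az": the turn, a rotation vector about the tool's x, y, z in rad; "claw": the finger opening in mm, from 0 to 87. In form: [{"tx": .., "ty": .., "tz": .., "ax": .., "ay": .., "az": .., "claw": ..}, ...]. A call has 1 to 12 rows; each row is the pose to reach, as a shift and turn from the pose commanded when the call began, along the tool's axes at that moment; what a row does not reach only later rows make up. A row lasts 1/12 s, in which the tool goes at most 41.7 mm and 7.16 degrees, less where a joint would pass 70% of its speed; a pose out of reach is approached as far as the arm can. A call with a gripper value outside its range is refused whole. The fingers move at their own pace and stop on an object; the grip force is fixed at half the most. Time passes only in rows, so rows that repeat a pose let the fingers close. It gives the time, the measured TCP pose, the force, the opening and the grip force at its end, in the units of the state.
- sense(): the state, without advancing time (a new reading comes with each control period).
- capture(name): name is "scene" or "top" or "wrist"; returns the picture (420x560x3 uint8, blue, green, red); there is no depth.
- calibration(name): a dict with "fx", "fy", "cx", "cy" (pixels), "dist" ([k1, k2, p1, p2, k3] as OpenCV has them; the pictures are not rectified), "cam_to_world" (4x4, takes a point from camera to world coordinates); the wrist camera has in their place "hand_eye" (4x4, takes a point from camera to tool coordinates, whose origin is the TCP and whose axes are the flange's). Camera axes: x right, y down, z forward; pixel columns grow to the right and rows downward; lengths in m; the calibration is good to about 2 mm. A picture is of the moment at which its call begins: read the wrist's pose just before it. calibration takes no time and is no camera call.
- finish_job(): hands the job in; it is judged then, once.
Trained networks look in the newest picture that a camera, given by its name, has taken for a name from the list of things; names that differ only in an ending like _2 or _b are one class to them, and where a whole thing is asked for, a point or a joint stands for the part that bears it (a point fixed in the world has none). Each returns a list of dicts, best first, with "confidence" (0 to 1); they miss things now and then, are a little off and sometimes report something else, mostly with a low value. They report only what shows in the picture. A call takes as long as a camera call.
- recognise(label, camera): "xyz" ([x, y, z] in m, in the coordinates of the camera as it stood for that picture, good to about 4 mm: the middle of the surface that is visible of it).
- trace(label, camera): "mask" (420x560 bool, what is visible of it).
The state is a dict: "time_s": time; "joints": joint angles; "joint_velocities": joint speeds; "effort": joint torques, N m; "tcp_pos": TCP position; "ee_rot": TCP orientation; "wrist_force": force on the tool from outside, world axes, zero at the start; "moment": the same for the moment, N m; "gripper_width": opening from 0.0 (shut) to 1.0 (fully open); "gripper_force": force on a finger pad.
Only numpy, scipy, OpenCV 4.12 (cv2) and the standard library are available. Lean on these libraries where they do the work, as an engineer would, in place of code of your own. Each camera call takes 0.05 s, during which the arm holds its last target. There are 200 camera calls.

TASK

First clear the round canister and the square flask, which stand in front of the clamping jig, out of the way into the low steel tray, both standing upright. Then lift the jig's clamp arm over until it stays open by itself, take the slide carrier out and lay it flat, square and inside the dark rectangle on the inspection stage. Finally put the canister back on the middle of the round pad and the flask back on the middle of the square pad, upright, and let go of everything.

Things in the scene. Friction and masses are not known exactly. Their poses are not given: they have to be found in the camera images.
- canister: Loose grey cylindrical objective-lens canister with a dark seam ring, 50 mm diameter, 120 mm tall, about 0.18 kg, standing on the round pad at the start. Origin: centre of its underside; z up along its axis.
- flask: Loose white square flask, body 48 x 48 mm and 105 mm tall with slightly rounded edges, with a round white cap of 28 mm diameter on top (121 mm tall in all), about 0.22 kg, standing on the square pad at the start. Origin: centre of its underside; x and y square to its flat sides, z up.
- carrier: Loose flat aluminium slide carrier, one glass slide in its top: 80 mm (x) x 54 mm (y) x 16 mm tall, 0.15 kg. At the start it lies on the jig's white base, 20 mm above the bench, under the clamp arm, its x along the arm, between two 6 mm high end bars. Its long sides are free to grip across the 54 mm; the base sticks out about 6 mm beyond each. Origin: centre of its underside.
- pad_round: Fixed round cork pad, 70 mm diameter, 3 mm thick: the canister's own place, in front of the jig. Origin: centre of its underside, on the bench; the top is 3 mm above.
- pad_square: Fixed square cork pad, 70 x 70 mm, 3 mm thick: the flask's own place, in front of the jig, 160 mm from the round pad centre to centre; which of the two is on the left changes. Origin: centre of its underside, on the bench; the top is 3 mm above.
- tray: Fixed low stainless tray to one side (left or right), outside 220 mm (its x) x 120 mm (its y) x 16 mm tall, walls and floor 4 mm thick. Room for both the canister and the flask, for example 50 mm either way from the middle along its x. Origin: centre of its underside; the inner floor is 4 mm above it.
- xystage: Fixed inspection stage on the other side from the tray: black base 150 mm (x) x 130 mm (y), aluminium top plate 135 x 112 mm, its flat top 30 mm above the bench. A dark rectangle, 100 mm (x) x 74 mm (y), marks its middle; the carrier's 80 mm side goes along the 100 mm side, either way round. A drive screw sticks out at the +x end, below the top. Origin: centre of its underside.
- clamp (a joint): Clamp arm angle, rad: 0 shut (level, its rubber foot about 1.5 mm above the carrier), 1.95 at the open stop. A steel bar 16 mm wide, 0.14 kg, on a horizontal hinge at the jig's far end. Its weight (about 1 N at the knob) pulls it shut until it is upright at about 1.57; lifted past that it falls back to the stop and stays open by itself.
- clamp_knob (a point): Centre of the red ball knob, 26 mm diameter, on the clamp arm's free end, 135 mm from the hinge. Shut, it is 60 mm above the bench, just beyond the carrier's near end; fully open 185 mm. It may be gripped from above across the arm's sides, and turns between the fingers as the arm swings.
- clamp_hinge (a point): Fixed point on the clamp arm's hinge line, 60 mm above the bench, 85 mm beyond the carrier's middle. The arm swings in the upright plane through this point and the knob, the knob rising and going over towards and past the hinge (away from the robot).

How it is judged (in metres and radians):
On the way, in this order (a step that is already met when the one before it is completed fails the run):
1. canister and flask both stand upright in the tray, released, with the clamp still shut (x of canister in the frame of tray between -0.09 and 0.09 m and y of canister in the frame of tray between -0.04 and 0.04 m and z of each of canister, flask in the frame of tray below 0.012 m and angle between each of canister, flask's own z axis and vertical below 0.1 rad and contact force between the fingers and canister below 0.2 N and linear speed of each of canister, flask below 0.02 m/s and angular speed of each of canister, flask below 0.2 rad/s and x of flask in the frame of tray between -0.09 and 0.09 m and y of flask in the frame of tray between -0.04 and 0.04 m and contact force between the fingers and flask below 0.2 N and value of joint clamp below 0.3 rad), for 0.2 s.
2. the clamp arm stays open by itself, untouched (value of joint clamp above 1.62 rad and contact force between the fingers and anything else below 0.2 N), for 0.2 s.
3. the carrier lies flat and square in the stage's dark rectangle, released (x of carrier in the frame of xystage between -0.013 and 0.013 m and y of carrier in the frame of xystage between -0.013 and 0.013 m and z of carrier in the frame of xystage between 0.025 and 0.035 m and angle between the x axis of carrier and the x axis of xystage, either way round below 0.2 rad and angle between carrier's own z axis and vertical below 0.1 rad and contact force between the fingers and carrier below 0.2 N and linear speed of carrier below 0.02 m/s and angular speed of carrier below 0.2 rad/s), for 0.2 s.
At the end, for the whole second after the job is handed in: Canister and flask upright on their own pads, each within 15 mm of its pad's centre; carrier flat on the stage within 13 mm of the dark rectangle's centre along each axis and 0.2 rad of square; all released and at rest. The clamp may be open or shut (all of step 3 and horizontal distance between canister and pad_round below 0.015 m and z of canister in the frame of pad_round below 0.008 m and angle between each of canister, flask's own z axis and vertical below 0.1 rad and contact force between the fingers and canister below 0.2 N and linear speed of each of canister, flask below 0.02 m/s and angular speed of each of canister, flask below 0.2 rad/s and horizontal distance between flask and pad_square below 0.015 m and z of flask in the frame of pad_square below 0.008 m and contact force between the fingers and flask below 0.2 N); the robot touches nothing.
It fails at once if canister or flask knocked over (angle between any of canister, flask's own z axis and vertical above 0.7 rad).
It also fails if it takes over 138 s, if anything falls off the work surface, if the arm or the gripper's body presses on something with over 40 N, if the wrist force passes 120 N, or if a joint passes its speed limit or range.

## Working session

There is one attempt and no reset: what is moved stays moved. The work goes in short steps, Python scripts to look and compute and a tool call to move; the robot and the scene stay as the last step left them, time stands still between calls to the robot, and variables do not carry over. Pictures are saved under pics/ and viewed, at most 14 in all, crops included, and the job is handed in when it is done.

Besides the shell and the picture viewer there is one more tool, called after ">>>" as name(argument=value, ...) on one line, values as JSON. servo_tool: Moves the arm, as the interface text tells. Its arguments: {"type":"object","properties":{"deltas":{"type":"array","items":{"type":"object","properties":{"tx":{"type":"number"},"ty":{"type":"number"},"tz":{"type":"number"},"ax":{"type":"number"},"ay":{"type":"number"},"az":{"type":"number"},"claw":{"type":"number"}}}}},"required":["deltas"]}

```bash
mkdir -p pics; cat > h.py <<'E'
from station import *
import numpy as np, cv2
def w(label,cam,T):
    out=[]
    for d in recognise(label,cam)[:2]:
        p=T@np.r_[d["xyz"],1]; out.append((round(d["confidence"],2),np.round(p[:3],3).tolist()))
    return out
def Tcam(cam):
    c=calibration(cam)
    if cam!="wrist": return np.array(c["cam_to_world"])
    s=sense(); T=np.eye(4); T[:3,:3]=s["ee_rot"]; T[:3,3]=s["tcp_pos"]
    return T@np.array(c["hand_eye"])
def proj(p,cam,T):
    c=calibration(cam); K=np.array([[c["fx"],0,c["cx"]],[0,c["fy"],c["cy"]],[0,0,1]])
    M=np.linalg.inv(T); q,_=cv2.projectPoints(np.atleast_2d(np.float64(p)),cv2.Rodrigues(M[:3,:3])[0],M[:3,3],K,np.array(c["dist"],float))
    return q[:,0]
def plane(px,z,cam,T):
    c=calibration(cam); K=np.array([[c["fx"],0,c["cx"]],[0,c["fy"],c["cy"]],[0,0,1]])
    n=cv2.undistortPoints(np.float64(px).reshape(-1,1,2),K,np.array(c["dist"],float))[:,0]
    d=np.c_[n,np.ones(len(n))]@T[:3,:3].T; o=T[:3,3]
    return o+d*((z-o[2])/d[:,2])[:,None]
E
python3 - <<'E'
from h import *
s=sense(); print(s["time_s"],s["tcp_pos"],np.round(s["ee_rot"],3).tolist(),s["gripper_width"])
for cam in ("scene","top"):
    T=Tcam(cam); im=capture(cam); cv2.imwrite(f"pics/{cam}0.png",im); print(cam,T[:3,3].round(3),T[:3,2].round(2))
    for l in ["canister","flask","carrier","pad_round","pad_square","tray","xystage","clamp_knob"]:
        print(l,w(l,cam,T))
        for d in trace(l,cam)[:1]:
            m=d["mask"].astype(np.uint8); np.save(f"m_{cam}_{l}.npy",m); print("   ",m.sum(),[np.round(x,1) for x in cv2.minAreaRect(cv2.findNonZero(m))])
E
```

```text
0.0 [ 0.19453892 -0.59331465  0.22147069] [[-0.95, -0.311, -0.001], [-0.311, 0.95, 0.002], [0.0, 0.002, -1.0]] 1.002372288741377
scene [1.014 0.096 0.769] [-0.55 -0.11 -0.83]
canister [(0.83, [0.538, -0.055, 0.097])]
    966 [array([250.5, 202. ]), array([46.6, 22.5]), np.float64(87.0)]
flask [(0.79, [0.565, 0.098, 0.093])]
    1018 [array([319.2, 221.7]), array([23.9, 44.9]), np.float64(7.8)]
carrier [(0.92, [0.598, 0.029, 0.036])]
    613 [array([276.7, 242.6]), array([26.2, 35.4]), np.float64(18.4)]
pad_round [(0.79, [0.54, -0.049, 0.003])]
    221 [array([252.1, 221.3]), array([17.7, 28.3]), np.float64(87.6)]
pad_square [(0.62, [0.558, 0.111, 0.004])]
    260 [array([317.4, 235.7]), array([30.3, 25. ]), np.float64(14.0)]
tray [(0.55, [0.491, -0.312, 0.005])]
    3589 [array([154.1, 189.7]), array([50.5, 83.6]), np.float64(15.2)]
xystage [(0.57, [0.495, 0.304, 0.034])]
    3253 [array([407.4, 228.7]), array([60.2, 65. ]), np.float64(15.6)]
clamp_knob [(0.7, [0.606, 0.016, 0.068])]
    469 [array([275.5, 239.4]), array([10.8, 59.8]), np.float64(18.4)]
top [ 0.486 -0.008  1.068] [ 0
[... 195 characters left out ...]
)]
carrier [(0.78, [0.588, 0.005, 0.032]), (0.19, [0.522, -0.057, 0.117])]
pad_round [(0.75, [0.512, -0.047, 0.006]), (0.34, [0.473, 0.298, 0.029])]
    307 [array([310.5, 243.1]), array([35. , 27.5]), np.float64(58.7)]
pad_square [(0.7, [0.521, 0.082, 0.007])]
    454 [array([234.6, 232.9]), array([35.6, 36.5]), np.float64(7.1)]
tray [(0.55, [0.488, -0.318, 0.005])]
    6878 [array([443.3, 258.7]), array([113.3,  63.3]), np.float64(81.5)]
xystage [(0.81, [0.476, 0.297, 0.029])]
    4941 [array([134.9, 259.9]), array([65.6, 89.3]), np.float64(10.7)]
clamp_knob [(0.56, [0.594, 0.014, 0.065]), (0.15, [0.508, -0.045, 0.006])]
    733 [array([275.5, 198.4]), array([13.3, 77.5]), np.float64(3.6)]
```

```bash
python3 - <<'E'
import cv2
im=cv2.imread("pics/top0.png"); cv2.imwrite("pics/top0c.png",cv2.resize(im[140:330,60:520],(800,330),interpolation=cv2.INTER_CUBIC))
im=cv2.imread("pics/scene0.png"); cv2.imwrite("pics/scene0c.png",cv2.resize(im[130:310,90:480],(800,369),interpolation=cv2.INTER_CUBIC))
E
```

```text
(no output)
```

View pics/top0c.png

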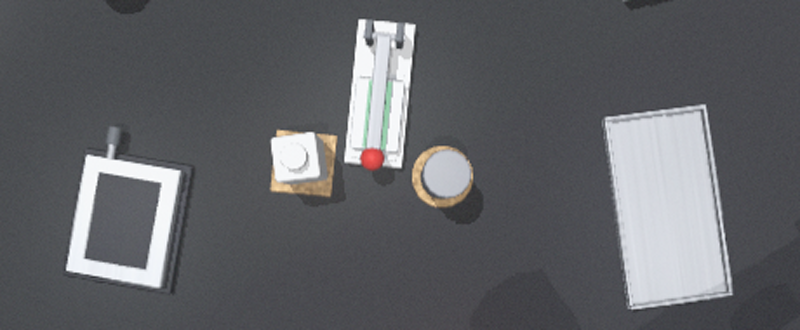

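View pics/scene0c.png

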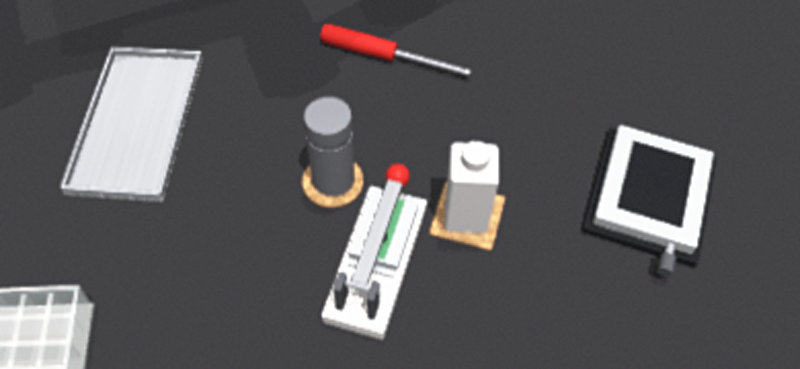

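The top view shows the flask on the square pad (crop ~305,163), the canister on the round pad (~443,177), the jig with its red knob (~371,158), the stage on the left and the tray on the right. The scene view shows the same layout. Next I triangulate from both views.

```bash
cat >> h.py <<'E'
def tri(pt,ps):
    A=[];b=[]
    for px,cam in((pt,"top"),(ps,"scene")):
        T=Tcam(cam); o=T[:3,3]; d=plane([px],0,cam,T)[0]-o; d/=np.linalg.norm(d)
        P=np.eye(3)-np.outer(d,d); A.append(P); b.append(P@o)
    return np.linalg.lstsq(np.vstack(A),np.hstack(b),rcond=None)[0].round(4)
E
python3 - <<'E'
from h import *
ft=lambda x,y:(60+x/1.7391-.2,140+y/1.7368-.2)
fs=lambda x,y:(90+x/2.0513-.2,130+y/2.05-.2)
for n,a,b in [("can top",(447,173),(327,115)),("cap",(294,156),(475,153)),("knob",(371.5,158.5),(398,174)),("padr",(443,177),(332,183)),("jig far L corner",(359,19),(382,333)),("jig far R",(415,23),(323,319)),
 ("stage+x+y",(98,171),(0,0))]:
    if b!=(0,0): print(n,tri(ft(*a),fs(*b)))
T=Tcam("top")
def pl(n,pts,z):
    q=plane([ft(*p) for p in pts],z,"top",T); print(n,q[:,:2].round(4).tolist(),q.mean(0).round(4))
    for i in range(len(q)):
        d=q[(i+1)%len(q)]-q[i]; print("   len",np.hypot(d[0],d[1]).round(4),"ang",np.degrees(np.arctan2(d[1],d[0])).round(1))
pl("padsq",[(277,131),(337,135),(333,196),(272,191)],.003)
pl("flasktop",[(274,137),(317,133),(322,178),(279,183)],.108)
pl("tray",[(604,118),(706,105),(733,294),(630,307)],.016)
pl("stage",[(98,171),(162,180),(149,268),(84,260)],.03)
pl("stagetop",[(88,155),(184,168),(163,289),(66,271)],.03)
pl("jig",[(359,19),(415,23),(402,168),(345,164)],.02)
m=np.load("m_top_pad_round.npy")|np.load("m_top_canister.npy")
print("arm centre line",plane([ft(386,38),ft(371.5,158.5)],.06,"top",T).round(4).tolist(), "padr",plane([ft(443,177)],.003,"top",T),"can",plane([ft(447,173)],.123,"top",T),"cap",plane([ft(294,156)],.124,"top",T))
E
```

```text
can top [ 0.521  -0.0572  0.1226]
cap [0.54   0.0987 0.1221]
knob [0.5398 0.0213 0.0631]
padr [ 0.5211 -0.059  -0.0047]
jig far L corner [0.7027 0.0353 0.0183]
jig far R [ 0.6977 -0.028   0.0144]
padsq [[0.576, 0.1313], [0.5706, 0.0619], [0.5004, 0.067], [0.5068, 0.1372]] [0.5385 0.0994 0.003 ]
   len 0.0696 ang -94.5
   len 0.0703 ang 175.9
   len 0.0705 ang 84.9
   len 0.0695 ang -4.9
flasktop [[0.5609, 0.1208], [0.5646, 0.0759], [0.5177, 0.0709], [0.5129, 0.1156]] [0.539  0.0958 0.108 ]
   len 0.045 ang -85.3
   len 0.0471 ang -173.9
   len 0.045 ang 96.1
   len 0.0482 ang 6.1
tray [[0.5857, -0.2434], [0.5995, -0.3626], [0.383, -0.3875], [0.371, -0.268]] [ 0.4848 -0.3154  0.016 ]
   len 0.12 ang -83.4
   len 0.2179 ang -173.4
   len 0.1201 ang 95.7
   len 0.216 ang 6.6
stage [[0.5303, 0.3334], [0.5195, 0.2588], [0.4204, 0.2734], [0.4292, 0.3489]] [0.4749 0.3036 0.03  ]
   len 0.0753 ang -98.2
   len 0.1002 ang 171.6
   len 0.076 ang 83.3
   len 0.1022 ang -8.8
stagetop [[0.5487, 0.3454], [0.5329, 0.2336], [0.3968, 0.2573], [0.4167, 0.3701]] [0.4738 0.3016 0.03  ]
   len 0.1129 ang -98.0
   len 0.1381 ang 170.1
   len 0.1145 ang 80.0
   len 0.1343 ang -10.6
jig [[0.7025, 0.0349], [0.6969, -0.0292], [0.5311, -0.0124], [0.5362, 0.052]] [0.6167 0.0113 0.02  ]
   len 0.0643 ang -94.9
   len 0.1667 ang 174.2
   len 0.0645 ang 85.4
   len 0.1671 ang -5.9
arm centre line [[0.6725, 0.0037, 0.06], [0.54, 0.0208, 0.06]] padr [[ 0.52097006 -0.0592535   0.003     ]] can [[ 0.52104334 -0.0575584   0.123     ]] cap [[0.53993984 0.09811918 0.124     ]]
```

```bash
cat >> h.py <<'E'
from scipy.spatial.transform import Rotation as Ro
def to(x,y,z,ang):
    "deltas from the measured pose to TCP x,y,z with tool y at world angle ang, pointing down"
    s=sense(); R=np.array(s["ee_rot"]); a=np.radians(ang)
    ya=np.array([np.cos(a),np.sin(a),0]); za=np.array([0,0,-1.]); G=np.c_[np.cross(ya,za),ya,za]
    print("t",(R.T@(np.array([x,y,z])-s["tcp_pos"])*1000).round(1).tolist(),"a",Ro.from_matrix(R.T@G).as_rotvec().round(3).tolist())
def st():
    s=sense(); R=s["ee_rot"]; print(round(s["time_s"],2),np.round(s["tcp_pos"],4),"yang",round(np.degrees(np.arctan2(R[1][1],R[0][1])),1),"w",round(s["gripper_width"]*87,1),"gf",np.round(s["gripper_force"],1),"F",np.round(s["wrist_force"],1),"j",np.round(s["joints"],0))
E
python3 -c "
from h import *
to(.521,-.058,.24,186);st()"
```

```text
t [-477.0, 407.6, -17.4] a [-0.0, -0.0, -1.359]
1.7 [ 0.1947 -0.5939  0.2226] yang 108.2 w 86.6 gf 0.0 F [-0.4 -0.2 -0.1] j [-57.  22.   0.  -0. -68. -15.]
```

>>> servo_tool(deltas=[{"tx": -30, "ty": 25, "tz": -17, "az": -0.12}, {"tx": -60, "ty": 51, "tz": -17, "az": -0.24}, {"tx": -90, "ty": 77, "tz": -17, "az": -0.36}, {"tx": -120, "ty": 103, "tz": -17, "az": -0.48}, {"tx": -150, "ty": 129, "tz": -17, "az": -0.6}, {"tx": -180, "ty": 155, "tz": -17, "az": -0.72}, {"tx": -210, "ty": 181, "tz": -17, "az": -0.84}, {"tx": -240, "ty": 207, "tz": -17, "az": -0.96}, {"tx": -270, "ty": 233, "tz": -17, "az": -1.08}, {"tx": -300, "ty": 259, "tz": -17, "az": -1.2}, {"tx": -330, "ty": 285, "tz": -17, "az": -1.3}, {"tx": -360, "ty": 311, "tz": -17, "az": -1.36}])

```text
schema error: expected keys tx, ty, tz, ax, ay, az, claw
```

```bash
python3 -c "
from h import *
to(.521,-.058,.24,186);st()"
```

```text
t [-477.0, 407.6, -17.4] a [-0.0, -0.0, -1.359]
1.7 [ 0.1947 -0.5939  0.2226] yang 108.2 w 86.6 gf 0.0 F [-0.4 -0.2 -0.1] j [-57.  22.   0.  -0. -68. -15.]
```

>>> servo_tool(deltas=[{"tx": -150, "ty": 128, "tz": -17, "ax": 0, "ay": 0, "az": -0.6, "claw": 87}, {"tx": -150, "ty": 128, "tz": -17, "ax": 0, "ay": 0, "az": -0.6, "claw": 87}, {"tx": -150, "ty": 128, "tz": -17, "ax": 0, "ay": 0, "az": -0.6, "claw": 87}, {"tx": -200, "ty": 170, "tz": -17, "ax": 0, "ay": 0, "az": -0.7, "claw": 87}, {"tx": -240, "ty": 205, "tz": -17, "ax": 0, "ay": 0, "az": -0.8, "claw": 87}, {"tx": -280, "ty": 240, "tz": -17, "ax": 0, "ay": 0, "az": -0.92, "claw": 87}, {"tx": -320, "ty": 274, "tz": -17, "ax": 0, "ay": 0, "az": -1.04, "claw": 87}, {"tx": -360, "ty": 308, "tz": -17, "ax": 0, "ay": 0, "az": -1.16, "claw": 87}, {"tx": -400, "ty": 342, "tz": -17, "ax": 0, "ay": 0, "az": -1.28, "claw": 87}, {"tx": -440, "ty": 376, "tz": -17, "ax": 0, "ay": 0, "az": -1.359, "claw": 87}, {"tx": -477, "ty": 408, "tz": -17, "ax": 0, "ay": 0, "az": -1.359, "claw": 87}, {"tx": -477, "ty": 408, "tz": -17, "ax": 0, "ay": 0, "az": -1.359, "claw": 87}])

```text
time_s: 2.7
tcp_pos: [0.455, -0.1652, 0.2396]
ee_rot: [[0.109, -0.994, 0.001], [-0.994, -0.109, -0.0], [0.0, -0.001, -1.0]]
wrist_force: [0.4, -0.0, -0.7]
gripper_width: 0.998
gripper_force: 0.0
```

```bash
python3 -c "
from h import *
st();to(.521,-.058,.24,186)"
```

```text
2.7 [ 0.455  -0.1652  0.2396] yang -173.7 w 86.9 gf 0.0 F [ 0.4 -0.  -0.7] j [ -1.   7. -17.   0. -65.   7.]
t [-99.3, -77.3, -0.4] a [-0.001, -0.0, 0.004]
```

>>> servo_tool(deltas=[{"tx": -40, "ty": -31, "tz": 0, "ax": 0, "ay": 0, "az": 0, "claw": 87}, {"tx": -80, "ty": -62, "tz": 0, "ax": 0, "ay": 0, "az": 0, "claw": 87}, {"tx": -99, "ty": -77, "tz": 10, "ax": 0, "ay": 0, "az": 0, "claw": 87}, {"tx": -99, "ty": -77, "tz": 50, "ax": 0, "ay": 0, "az": 0, "claw": 87}, {"tx": -99, "ty": -77, "tz": 80, "ax": 0, "ay": 0, "az": 0, "claw": 87}, {"tx": -99, "ty": -77, "tz": 90, "ax": 0, "ay": 0, "az": 0, "claw": 87}, {"tx": -99, "ty": -77, "tz": 90, "ax": 0, "ay": 0, "az": 0, "claw": 87}, {"tx": -99, "ty": -77, "tz": 90, "ax": 0, "ay": 0, "az": 0, "claw": 87}])

```text
time_s: 3.37
tcp_pos: [0.5212, -0.0611, 0.1499]
ee_rot: [[0.105, -0.994, 0.001], [-0.994, -0.105, -0.001], [0.001, -0.001, -1.0]]
wrist_force: [-0.3, -0.4, 0.1]
gripper_width: 1.001
gripper_force: 0.0
```

```bash
python3 -c "
from h import *
st();to(.521,-.058,.07,186)"
```

```text
3.37 [ 0.5212 -0.0611  0.1499] yang -174.0 w 87.1 gf 0.0 F [-0.3 -0.4  0.1] j [ 11.  16. -20.   0. -54.  -5.]
t [-3.2, -0.1, 79.9] a [-0.001, -0.001, 0.0]
```

>>> servo_tool(deltas=[{"tx": -3, "ty": 0, "tz": 30, "ax": 0, "ay": 0, "az": 0, "claw": 87}, {"tx": -3, "ty": 0, "tz": 60, "ax": 0, "ay": 0, "az": 0, "claw": 87}, {"tx": -3, "ty": 0, "tz": 80, "ax": 0, "ay": 0, "az": 0, "claw": 87}, {"tx": -3, "ty": 0, "tz": 80, "ax": 0, "ay": 0, "az": 0, "claw": 87}, {"tx": -3, "ty": 0, "tz": 80, "ax": 0, "ay": 0, "az": 0, "claw": 60}, {"tx": -3, "ty": 0, "tz": 80, "ax": 0, "ay": 0, "az": 0, "claw": 45}, {"tx": -3, "ty": 0, "tz": 80, "ax": 0, "ay": 0, "az": 0, "claw": 40}, {"tx": -3, "ty": 0, "tz": 80, "ax": 0, "ay": 0, "az": 0, "claw": 40}, {"tx": -3, "ty": 0, "tz": 80, "ax": 0, "ay": 0, "az": 0, "claw": 40}, {"tx": -3, "ty": 0, "tz": 80, "ax": 0, "ay": 0, "az": 0, "claw": 40}])

```text
time_s: 4.2
tcp_pos: [0.5206, -0.0576, 0.0698]
ee_rot: [[0.105, -0.994, 0.002], [-0.994, -0.105, 0.0], [-0.0, -0.002, -1.0]]
wrist_force: [0.1, -0.2, 0.0]
gripper_width: 0.629
gripper_force: 0.0
```

```bash
python3 -c "
from h import *
st();to(.521,-.058,.13,186);to(.54,-.309,.13,186)"
```

```text
4.2 [ 0.5206 -0.0576  0.0698] yang -174.0 w 54.7 gf 0.0 F [ 0.1 -0.2  0. ] j [ 11.  22. -25.   0. -43.  -5.]
t [0.4, -0.4, -60.2] a [-0.002, 0.0, 0.0]
t [252.0, 7.0, -60.2] a [-0.002, 0.0, 0.0]
```

>>> servo_tool(deltas=[{"tx": 0, "ty": 0, "tz": 0, "ax": 0, "ay": 0, "az": 0, "claw": 40}, {"tx": 0, "ty": 0, "tz": 0, "ax": 0, "ay": 0, "az": 0, "claw": 40}, {"tx": 0, "ty": 0, "tz": 0, "ax": 0, "ay": 0, "az": 0, "claw": 40}, {"tx": 0, "ty": 0, "tz": 0, "ax": 0, "ay": 0, "az": 0, "claw": 40}, {"tx": 0, "ty": 0, "tz": -10, "ax": 0, "ay": 0, "az": 0, "claw": 40}, {"tx": 0, "ty": 0, "tz": -30, "ax": 0, "ay": 0, "az": 0, "claw": 40}, {"tx": 0, "ty": 0, "tz": -50, "ax": 0, "ay": 0, "az": 0, "claw": 40}, {"tx": 20, "ty": 1, "tz": -60, "ax": 0, "ay": 0, "az": 0, "claw": 40}, {"tx": 45, "ty": 2, "tz": -60, "ax": 0, "ay": 0, "az": 0, "claw": 40}, {"tx": 70, "ty": 3, "tz": -60, "ax": 0, "ay": 0, "az": 0, "claw": 40}, {"tx": 95, "ty": 3, "tz": -60, "ax": 0, "ay": 0, "az": 0, "claw": 40}, {"tx": 120, "ty": 4, "tz": -60, "ax": 0, "ay": 0, "az": 0, "claw": 40}])

```text
time_s: 5.2
tcp_pos: [0.5285, -0.1783, 0.129]
ee_rot: [[0.105, -0.994, -0.001], [-0.994, -0.105, 0.0], [-0.0, 0.0, -1.0]]
wrist_force: [0.7, -0.4, -1.9]
gripper_width: 0.569
gripper_force: 30.0
```

```bash
python3 -c "
from h import *
st();to(.54,-.309,.13,186)"
```

```text
5.2 [ 0.5285 -0.1783  0.129 ] yang -174.0 w 49.5 gf 30.0 F [ 0.7 -0.4 -1.9] j [ -2.  21. -17.  -0. -53.   8.]
t [131.2, 2.2, -1.0] a [0.0, 0.0, 0.0]
```

>>> servo_tool(deltas=[{"tx": 25, "ty": 0, "tz": 0, "ax": 0, "ay": 0, "az": 0, "claw": 40}, {"tx": 50, "ty": 1, "tz": 0, "ax": 0, "ay": 0, "az": 0, "claw": 40}, {"tx": 75, "ty": 1, "tz": 0, "ax": 0, "ay": 0, "az": 0, "claw": 40}, {"tx": 100, "ty": 2, "tz": 0, "ax": 0, "ay": 0, "az": 0, "claw": 40}, {"tx": 120, "ty": 2, "tz": 0, "ax": 0, "ay": 0, "az": 0, "claw": 40}, {"tx": 131, "ty": 2, "tz": 0, "ax": 0, "ay": 0, "az": 0, "claw": 40}, {"tx": 131, "ty": 2, "tz": 0, "ax": 0, "ay": 0, "az": 0, "claw": 40}, {"tx": 131, "ty": 2, "tz": 20, "ax": 0, "ay": 0, "az": 0, "claw": 40}, {"tx": 131, "ty": 2, "tz": 40, "ax": 0, "ay": 0, "az": 0, "claw": 40}, {"tx": 131, "ty": 2, "tz": 50, "ax": 0, "ay": 0, "az": 0, "claw": 40}, {"tx": 131, "ty": 2, "tz": 50, "ax": 0, "ay": 0, "az": 0, "claw": 40}])

```text
time_s: 6.12
tcp_pos: [0.5384, -0.3063, 0.0761]
ee_rot: [[0.105, -0.994, -0.006], [-0.994, -0.105, 0.003], [-0.003, 0.006, -1.0]]
wrist_force: [-0.4, -0.2, -2.4]
gripper_width: 0.569
gripper_force: 30.0
```

```bash
python3 -c "
from h import *
st();to(.54,-.309,.072,186)"
```

```text
6.12 [ 0.5384 -0.3063  0.0761] yang -174.0 w 49.5 gf 30.0 F [-0.4 -0.2 -2.4] j [-15.  29. -11.  -0. -51.  21.]
t [2.9, -1.3, 4.1] a [0.006, 0.003, 0.0]
```

>>> servo_tool(deltas=[{"tx": 2, "ty": 0, "tz": 3, "ax": 0, "ay": 0, "az": 0, "claw": 40}, {"tx": 2, "ty": 0, "tz": 4, "ax": 0, "ay": 0, "az": 0, "claw": 40}, {"tx": 2, "ty": 0, "tz": 4, "ax": 0, "ay": 0, "az": 0, "claw": 40}, {"tx": 2, "ty": 0, "tz": 4, "ax": 0, "ay": 0, "az": 0, "claw": 70}, {"tx": 2, "ty": 0, "tz": 4, "ax": 0, "ay": 0, "az": 0, "claw": 70}, {"tx": 2, "ty": 0, "tz": 4, "ax": 0, "ay": 0, "az": 0, "claw": 70}, {"tx": 2, "ty": 0, "tz": 4, "ax": 0, "ay": 0, "az": 0, "claw": 70}, {"tx": 2, "ty": 0, "tz": 4, "ax": 0, "ay": 0, "az": 0, "claw": 70}, {"tx": 2, "ty": 0, "tz": -30, "ax": 0, "ay": 0, "az": 0, "claw": 70}, {"tx": 2, "ty": 0, "tz": -70, "ax": 0, "ay": 0, "az": 0, "claw": 70}, {"tx": 2, "ty": 0, "tz": -110, "ax": 0, "ay": 0, "az": 0, "claw": 70}, {"tx": 2, "ty": 0, "tz": -110, "ax": 0, "ay": 0, "az": 0, "claw": 87}])

```text
time_s: 7.12
tcp_pos: [0.5453, -0.3124, 0.1992]
ee_rot: [[0.107, -0.994, 0.016], [-0.994, -0.107, -0.008], [0.01, -0.015, -1.0]]
wrist_force: [-0.5, -0.7, 2.1]
gripper_width: 0.83
gripper_force: 0.0
```

```bash
python3 -c "
from h import *
st();capture('top');print(w('canister','top',Tcam('top')));to(.5395,.098,.20,186)"
```

```text
7.12 [ 0.5453 -0.3124  0.1992] yang -173.9 w 72.2 gf 0.0 F [-0.5 -0.7  2.1] j [-15.  23.  -2.   0. -64.  21.]
[(0.59, [0.54, -0.325, 0.124])]
t [-406.2, -40.5, -8.9] a [-0.005, -0.002, 0.0]
```

>>> servo_tool(deltas=[{"tx": -35, "ty": -4, "tz": 0, "ax": 0, "ay": 0, "az": 0, "claw": 87}, {"tx": -75, "ty": -8, "tz": 0, "ax": 0, "ay": 0, "az": 0, "claw": 87}, {"tx": -115, "ty": -12, "tz": 0, "ax": 0, "ay": 0, "az": 0, "claw": 87}, {"tx": -155, "ty": -16, "tz": 0, "ax": 0, "ay": 0, "az": 0, "claw": 87}, {"tx": -195, "ty": -20, "tz": 0, "ax": 0, "ay": 0, "az": 0, "claw": 87}, {"tx": -235, "ty": -24, "tz": 0, "ax": 0, "ay": 0, "az": 0, "claw": 87}, {"tx": -275, "ty": -28, "tz": 0, "ax": 0, "ay": 0, "az": 0, "claw": 87}, {"tx": -315, "ty": -32, "tz": 0, "ax": 0, "ay": 0, "az": 0, "claw": 87}, {"tx": -355, "ty": -36, "tz": 0, "ax": 0, "ay": 0, "az": 0, "claw": 87}, {"tx": -385, "ty": -39, "tz": 0, "ax": 0, "ay": 0, "az": 0, "claw": 87}, {"tx": -406, "ty": -41, "tz": 0, "ax": 0, "ay": 0, "az": 0, "claw": 87}, {"tx": -406, "ty": -41, "tz": 0, "ax": 0, "ay": 0, "az": 0, "claw": 87}])

```text
time_s: 8.22
tcp_pos: [0.5383, 0.1014, 0.1874]
ee_rot: [[0.109, -0.994, -0.002], [-0.994, -0.109, -0.0], [0.0, 0.002, -1.0]]
wrist_force: [0.2, -0.4, -0.4]
gripper_width: 0.998
gripper_force: 0.0
```

```bash
python3 - <<'E'
from h import *
st(); T=Tcam('wrist'); im=capture('wrist'); cv2.imwrite('pics/w1.png',im); print(w('flask','wrist',T))
im=capture('top'); print(w('canister','top',Tcam('top')))
cv2.imwrite('pics/t1.png',np.vstack([cv2.resize(im[180:340,330:530],(400,320)),cv2.resize(cv2.imread('pics/w1.png'),(400,300))][:2] if 1 else 0))
to(.5395,.098,.07,186)
E
```

```text
8.22 [0.5383 0.1014 0.1874] yang -173.7 w 86.8 gf 0.0 F [ 0.2 -0.4 -0.4] j [ 28.  16. -13.  -0. -60. -21.]
[(0.71, [0.54, 0.093, 0.104])]
[(0.95, [0.542, -0.297, 0.12])]
t [-0.7, -1.4, 118.1] a [0.002, -0.001, -0.001]
```

View pics/t1.png

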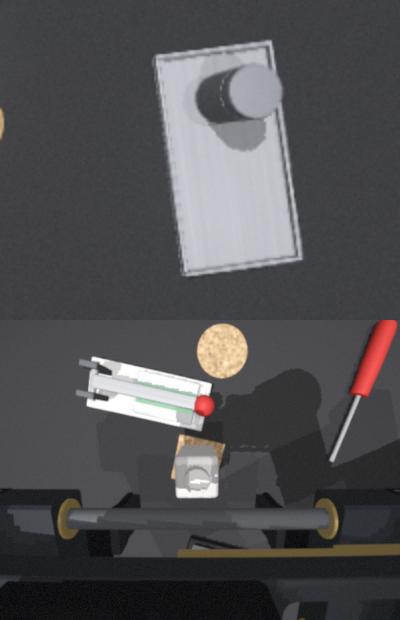

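Canister stands upright in the tray (crop ~235,95), the flask sits centred between the fingers, and the jig is shut. Now I descend on the flask.

>>> servo_tool(deltas=[{"tx": 0, "ty": -1, "tz": 35, "ax": 0, "ay": 0, "az": 0, "claw": 87}, {"tx": 0, "ty": -1, "tz": 70, "ax": 0, "ay": 0, "az": 0, "claw": 87}, {"tx": 0, "ty": -1, "tz": 100, "ax": 0, "ay": 0, "az": 0, "claw": 87}, {"tx": 0, "ty": -1, "tz": 117, "ax": 0, "ay": 0, "az": 0, "claw": 75}, {"tx": 0, "ty": -1, "tz": 117, "ax": 0, "ay": 0, "az": 0, "claw": 65}, {"tx": 0, "ty": -1, "tz": 117, "ax": 0, "ay": 0, "az": 0, "claw": 38}, {"tx": 0, "ty": -1, "tz": 117, "ax": 0, "ay": 0, "az": 0, "claw": 38}, {"tx": 0, "ty": -1, "tz": 117, "ax": 0, "ay": 0, "az": 0, "claw": 38}, {"tx": 0, "ty": -1, "tz": 117, "ax": 0, "ay": 0, "az": 0, "claw": 38}, {"tx": 0, "ty": -1, "tz": 117, "ax": 0, "ay": 0, "az": 0, "claw": 38}, {"tx": 0, "ty": -1, "tz": 117, "ax": 0, "ay": 0, "az": 0, "claw": 38}, {"tx": 0, "ty": -1, "tz": 117, "ax": 0, "ay": 0, "az": 0, "claw": 38}])

```text
time_s: 9.42
tcp_pos: [0.5404, 0.0984, 0.0733]
ee_rot: [[0.105, -0.994, 0.002], [-0.994, -0.105, 0.0], [-0.0, -0.002, -1.0]]
wrist_force: [-1.0, 0.4, 5.5]
gripper_width: 0.547
gripper_force: 29.8
```

```bash
python3 -c "
from h import *
st();to(.43,-.321,.19,186)"
```

```text
9.42 [0.5404 0.0984 0.0733] yang -174.0 w 47.6 gf 29.8 F [-1.   0.4  5.5] j [ 27.  24. -21.   0. -45. -21.]
t [405.5, 153.8, -117.1] a [-0.002, 0.0, 0.001]
```

>>> servo_tool(deltas=[{"tx": 0, "ty": 0, "tz": -10, "ax": 0, "ay": 0, "az": 0, "claw": 38}, {"tx": 0, "ty": 0, "tz": -40, "ax": 0, "ay": 0, "az": 0, "claw": 38}, {"tx": 0, "ty": 0, "tz": -75, "ax": 0, "ay": 0, "az": 0, "claw": 38}, {"tx": 0, "ty": 0, "tz": -105, "ax": 0, "ay": 0, "az": 0, "claw": 38}, {"tx": 15, "ty": 10, "tz": -115, "ax": 0, "ay": 0, "az": 0, "claw": 38}, {"tx": 45, "ty": 25, "tz": -115, "ax": 0, "ay": 0, "az": 0, "claw": 38}, {"tx": 75, "ty": 40, "tz": -115, "ax": 0, "ay": 0, "az": 0, "claw": 38}, {"tx": 105, "ty": 55, "tz": -115, "ax": 0, "ay": 0, "az": 0, "claw": 38}, {"tx": 135, "ty": 70, "tz": -115, "ax": 0, "ay": 0, "az": 0, "claw": 38}, {"tx": 165, "ty": 85, "tz": -115, "ax": 0, "ay": 0, "az": 0, "claw": 38}, {"tx": 195, "ty": 100, "tz": -115, "ax": 0, "ay": 0, "az": 0, "claw": 38}, {"tx": 225, "ty": 110, "tz": -115, "ax": 0, "ay": 0, "az": 0, "claw": 38}])

```text
time_s: 10.42
tcp_pos: [0.4521, -0.1381, 0.1872]
ee_rot: [[0.105, -0.994, -0.001], [-0.994, -0.105, 0.001], [-0.001, 0.001, -1.0]]
wrist_force: [0.7, 1.3, -1.9]
gripper_width: 0.552
gripper_force: 29.8
```

```bash
python3 -c "
from h import *
st();to(.43,-.321,.13,186)"
```

```text
10.42 [ 0.4521 -0.1381  0.1872] yang -174.0 w 48.0 gf 29.8 F [ 0.7  1.3 -1.9] j [  3.   9. -23.  -0. -58.   3.]
t [179.6, 41.1, 57.1] a [0.001, 0.001, 0.0]
```

>>> servo_tool(deltas=[{"tx": 30, "ty": 7, "tz": 0, "ax": 0, "ay": 0, "az": 0, "claw": 38}, {"tx": 60, "ty": 14, "tz": 0, "ax": 0, "ay": 0, "az": 0, "claw": 38}, {"tx": 90, "ty": 21, "tz": 10, "ax": 0, "ay": 0, "az": 0, "claw": 38}, {"tx": 120, "ty": 28, "tz": 20, "ax": 0, "ay": 0, "az": 0, "claw": 38}, {"tx": 150, "ty": 35, "tz": 30, "ax": 0, "ay": 0, "az": 0, "claw": 38}, {"tx": 170, "ty": 39, "tz": 40, "ax": 0, "ay": 0, "az": 0, "claw": 38}, {"tx": 180, "ty": 41, "tz": 57, "ax": 0, "ay": 0, "az": 0, "claw": 38}, {"tx": 180, "ty": 41, "tz": 77, "ax": 0, "ay": 0, "az": 0, "claw": 38}, {"tx": 180, "ty": 41, "tz": 97, "ax": 0, "ay": 0, "az": 0, "claw": 38}, {"tx": 180, "ty": 41, "tz": 107, "ax": 0, "ay": 0, "az": 0, "claw": 38}, {"tx": 180, "ty": 41, "tz": 107, "ax": 0, "ay": 0, "az": 0, "claw": 38}, {"tx": 180, "ty": 41, "tz": 107, "ax": 0, "ay": 0, "az": 0, "claw": 38}])

```text
time_s: 11.42
tcp_pos: [0.4323, -0.3203, 0.0801]
ee_rot: [[0.105, -0.994, -0.001], [-0.994, -0.105, -0.0], [-0.0, 0.001, -1.0]]
wrist_force: [-0.0, 0.2, -1.3]
gripper_width: 0.551
gripper_force: 29.8
```

```bash
python3 -c "
from h import *
st();to(.43,-.321,.0745,186)"
```

```text
11.42 [ 0.4323 -0.3203  0.0801] yang -173.9 w 47.9 gf 29.8 F [-0.   0.2 -1.3] j [-19.  22. -22.   0. -45.  25.]
t [0.5, 2.4, 5.6] a [0.001, 0.0, 0.001]
```

>>> servo_tool(deltas=[{"tx": 0, "ty": 2, "tz": 3, "ax": 0, "ay": 0, "az": 0, "claw": 38}, {"tx": 0, "ty": 2, "tz": 5, "ax": 0, "ay": 0, "az": 0, "claw": 38}, {"tx": 0, "ty": 2, "tz": 5, "ax": 0, "ay": 0, "az": 0, "claw": 38}, {"tx": 0, "ty": 2, "tz": 5, "ax": 0, "ay": 0, "az": 0, "claw": 66}, {"tx": 0, "ty": 2, "tz": 5, "ax": 0, "ay": 0, "az": 0, "claw": 66}, {"tx": 0, "ty": 2, "tz": 5, "ax": 0, "ay": 0, "az": 0, "claw": 66}, {"tx": 0, "ty": 2, "tz": 5, "ax": 0, "ay": 0, "az": 0, "claw": 66}, {"tx": 0, "ty": 2, "tz": 5, "ax": 0, "ay": 0, "az": 0, "claw": 66}, {"tx": 0, "ty": 2, "tz": -20, "ax": 0, "ay": 0, "az": 0, "claw": 66}, {"tx": 0, "ty": 2, "tz": -55, "ax": 0, "ay": 0, "az": 0, "claw": 66}, {"tx": 0, "ty": 2, "tz": -90, "ax": 0, "ay": 0, "az": 0, "claw": 66}, {"tx": 0, "ty": 2, "tz": -110, "ax": 0, "ay": 0, "az": 0, "claw": 66}])

```text
time_s: 12.42
tcp_pos: [0.4316, -0.3215, 0.1942]
ee_rot: [[0.106, -0.994, 0.005], [-0.994, -0.106, -0.003], [0.004, -0.005, -1.0]]
wrist_force: [0.6, -0.5, -0.2]
gripper_width: 0.757
gripper_force: 0.0
```

```bash
python3 -c "
from h import *
st();to(.54,.021,.19,264)"
```

```text
12.42 [ 0.4316 -0.3215  0.1942] yang -173.9 w 65.9 gf 0.0 F [ 0.6 -0.5 -0.2] j [-19.  15. -15.   0. -60.  25.]
t [-329.1, -143.9, 3.6] a [-0.001, -0.006, -1.36]
```

>>> servo_tool(deltas=[{"tx": -25, "ty": -11, "tz": 4, "ax": 0, "ay": 0, "az": -0.1, "claw": 66}, {"tx": -55, "ty": -24, "tz": 4, "ax": 0, "ay": 0, "az": -0.22, "claw": 66}, {"tx": -85, "ty": -37, "tz": 4, "ax": 0, "ay": 0, "az": -0.34, "claw": 66}, {"tx": -115, "ty": -50, "tz": 4, "ax": 0, "ay": 0, "az": -0.46, "claw": 66}, {"tx": -145, "ty": -63, "tz": 4, "ax": 0, "ay": 0, "az": -0.58, "claw": 66}, {"tx": -175, "ty": -76, "tz": 4, "ax": 0, "ay": 0, "az": -0.7, "claw": 66}, {"tx": -205, "ty": -90, "tz": 4, "ax": 0, "ay": 0, "az": -0.82, "claw": 60}, {"tx": -235, "ty": -103, "tz": 4, "ax": 0, "ay": 0, "az": -0.94, "claw": 60}, {"tx": -265, "ty": -116, "tz": 4, "ax": 0, "ay": 0, "az": -1.06, "claw": 60}, {"tx": -295, "ty": -129, "tz": 4, "ax": 0, "ay": 0, "az": -1.18, "claw": 60}, {"tx": -320, "ty": -140, "tz": 4, "ax": 0, "ay": 0, "az": -1.28, "claw": 60}, {"tx": -329, "ty": -144, "tz": 4, "ax": 0, "ay": 0, "az": -1.36, "claw": 60}])

```text
time_s: 13.42
tcp_pos: [0.5401, 0.0249, 0.1861]
ee_rot: [[0.995, -0.098, 0.001], [-0.098, -0.995, 0.0], [0.001, -0.0, -1.0]]
wrist_force: [0.5, -0.6, -0.2]
gripper_width: 0.691
gripper_force: 0.0
```

```bash
python3 - <<'E'
from h import *
st(); im=capture('top'); T=Tcam('top'); print(w('canister','top',T),w('flask','top',T),w('pad_round','top',T),w('pad_square','top',T))
T=Tcam('wrist'); im2=capture('wrist')
cv2.imwrite('pics/t2.png',np.vstack([cv2.resize(im[140:330,60:520],(700,289)),cv2.resize(im2,(400,300)).repeat(1,0) if 0 else np.hstack([cv2.resize(im2,(400,300)),np.zeros((300,300,3),np.uint8)])]))
print(w('clamp_knob','wrist',T))
to(.54,.021,.045,263.7)
E
```

```text
13.42 [0.5401 0.0249 0.1861] yang -95.6 w 60.1 gf 0.0 F [ 0.5 -0.6 -0.2] j [ 20.  16. -15.   0. -60.  65.]
[(0.84, [0.542, -0.305, 0.122])] [(0.67, [0.432, -0.304, 0.11])] [(0.47, [0.494, -0.054, 0.006])] []
[(0.58, [0.602, 0.015, 0.062])]
t [1.4, -0.3, 141.1] a [0.0, 0.0, 0.002]
```

View pics/t2.png

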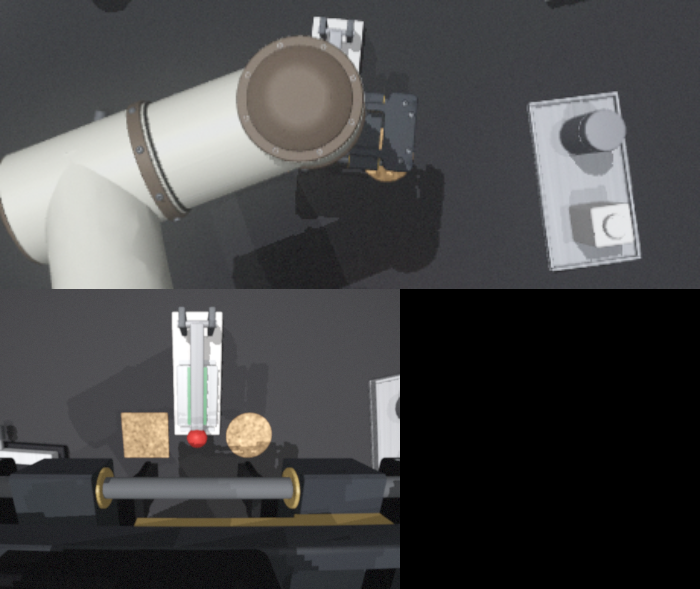

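Both things stand in the tray. The wrist view shows the knob at ~(276,209), the round pad at ~(349,204) and the square pad at ~(203,204) in full pixels.

```bash
python3 - <<'E'
from h import *
T=Tcam('wrist')
print(plane([(197*1.4,(438-289)*1.4)],.06,'wrist',T),plane([(145.5*1.4,(435-289)*1.4),(249*1.4,(435-289)*1.4)],.003,'wrist',T))
print("hinge",plane([(197.5*1.4,(325-289)*1.4)],.06,'wrist',T)); to(.54,.021,.042,263.7)
E
```

```text
[[0.53962567 0.02155566 0.06      ]] [[ 0.53982611  0.10136981  0.003     ]
 [ 0.52256604 -0.05697911  0.003     ]]
hinge [[0.67254999 0.00642805 0.06      ]]
t [1.4, -0.3, 144.1] a [0.0, 0.0, 0.002]
```

>>> servo_tool(deltas=[{"tx": 1, "ty": 0, "tz": 35, "ax": 0, "ay": 0, "az": 0, "claw": 50}, {"tx": 1, "ty": 0, "tz": 70, "ax": 0, "ay": 0, "az": 0, "claw": 45}, {"tx": 1, "ty": 0, "tz": 105, "ax": 0, "ay": 0, "az": 0, "claw": 45}, {"tx": 1, "ty": 0, "tz": 130, "ax": 0, "ay": 0, "az": 0, "claw": 45}, {"tx": 1, "ty": 0, "tz": 143, "ax": 0, "ay": 0, "az": 0, "claw": 45}, {"tx": 1, "ty": 0, "tz": 143, "ax": 0, "ay": 0, "az": 0, "claw": 15}, {"tx": 1, "ty": 0, "tz": 143, "ax": 0, "ay": 0, "az": 0, "claw": 15}, {"tx": 1, "ty": 0, "tz": 143, "ax": 0, "ay": 0, "az": 0, "claw": 15}, {"tx": 1, "ty": 0, "tz": 143, "ax": 0, "ay": 0, "az": 0, "claw": 15}, {"tx": 1, "ty": 0, "tz": 143, "ax": 0, "ay": 0, "az": 0, "claw": 15}, {"tx": 1, "ty": 0, "tz": 143, "ax": 0, "ay": 0, "az": 0, "claw": 15}])

```text
time_s: 14.68
tcp_pos: [0.5412, 0.0219, 0.0446]
ee_rot: [[0.994, -0.105, 0.003], [-0.105, -0.994, 0.001], [0.003, -0.001, -1.0]]
wrist_force: [0.7, 0.8, 4.5]
gripper_width: 0.28
gripper_force: 30.0
```

```bash
python3 - <<'E'
from h import *
st()
s=sense();R=np.array(s["ee_rot"]);h=np.array([.6738,.006]);p=np.array(s["tcp_pos"]);u=h-[.54,.021];u/=np.hypot(*u)
for a in np.arange(0,1.85,.09): print(round(a,2),(R.T@np.r_[.135*(1-np.cos(a))*u,.135*np.sin(a)]*1000).round().tolist())
E
```

```text
14.68 [0.5412 0.0219 0.0446] yang -96.0 w 24.3 gf 30.0 F [0.7 0.8 4.5] j [ 19.  25. -24.   0. -40.  64.]
0.0 [0.0, 0.0, 0.0]
0.09 [1.0, -0.0, -12.0]
0.18 [2.0, -0.0, -24.0]
0.27 [5.0, -0.0, -36.0]
0.36 [9.0, -0.0, -48.0]
0.45 [14.0, 0.0, -59.0]
0.54 [19.0, 0.0, -69.0]
0.63 [26.0, 0.0, -79.0]
0.72 [34.0, 0.0, -89.0]
0.81 [42.0, 0.0, -98.0]
0.9 [51.0, 0.0, -106.0]
0.99 [61.0, 0.0, -113.0]
1.08 [72.0, 0.0, -119.0]
1.17 [83.0, 0.0, -124.0]
1.26 [94.0, 0.0, -128.0]
1.35 [106.0, 0.0, -131.0]
1.44 [118.0, 1.0, -133.0]
1.53 [130.0, 1.0, -134.0]
1.62 [142.0, 1.0, -134.0]
1.71 [154.0, 1.0, -133.0]
1.8 [166.0, 1.0, -131.0]
```

>>> servo_tool(deltas=[{"tx": 1, "ty": 0, "tz": -12, "ax": 0, "ay": 0, "az": 0, "claw": 15}, {"tx": 2, "ty": 0, "tz": -24, "ax": 0, "ay": 0, "az": 0, "claw": 15}, {"tx": 5, "ty": 0, "tz": -36, "ax": 0, "ay": 0, "az": 0, "claw": 15}, {"tx": 9, "ty": 0, "tz": -48, "ax": 0, "ay": 0, "az": 0, "claw": 15}, {"tx": 14, "ty": 0, "tz": -59, "ax": 0, "ay": 0, "az": 0, "claw": 15}, {"tx": 19, "ty": 0, "tz": -69, "ax": 0, "ay": 0, "az": 0, "claw": 15}, {"tx": 26, "ty": 0, "tz": -79, "ax": 0, "ay": 0, "az": 0, "claw": 15}, {"tx": 34, "ty": 0, "tz": -89, "ax": 0, "ay": 0, "az": 0, "claw": 15}, {"tx": 42, "ty": 0, "tz": -98, "ax": 0, "ay": 0, "az": 0, "claw": 15}, {"tx": 51, "ty": 0, "tz": -106, "ax": 0, "ay": 0, "az": 0, "claw": 15}, {"tx": 61, "ty": 0, "tz": -113, "ax": 0, "ay": 0, "az": 0, "claw": 15}, {"tx": 72, "ty": 0, "tz": -119, "ax": 0, "ay": 0, "az": 0, "claw": 15}])

```text
time_s: 15.68
tcp_pos: [0.6104, 0.0143, 0.163]
ee_rot: [[0.994, -0.106, -0.003], [-0.106, -0.994, 0.001], [-0.003, -0.0, -1.0]]
wrist_force: [-2.7, 2.3, 3.0]
gripper_width: 0.281
gripper_force: 30.0
```

```bash
python3 -c "
from h import *
st();a=1.75;x=.135*(1-np.cos(a));to(.5412+x*.9938,.0219-x*.1114,.0446+.135*np.sin(a),264)"
```

```text
15.68 [0.6104 0.0143 0.163 ] yang -96.1 w 24.5 gf 30.0 F [-2.7  2.3  3. ] j [ 16.  23.  -6.  -0. -60.  67.]
t [89.4, 0.7, -14.7] a [-0.0, 0.003, -0.001]
```

>>> servo_tool(deltas=[{"tx": 11, "ty": 0, "tz": -5, "ax": 0, "ay": 0, "az": 0, "claw": 15}, {"tx": 22, "ty": 0, "tz": -9, "ax": 0, "ay": 0, "az": 0, "claw": 15}, {"tx": 34, "ty": 0, "tz": -12, "ax": 0, "ay": 0, "az": 0, "claw": 15}, {"tx": 46, "ty": 0, "tz": -14, "ax": 0, "ay": 0, "az": 0, "claw": 15}, {"tx": 58, "ty": 0, "tz": -15, "ax": 0, "ay": 0, "az": 0, "claw": 15}, {"tx": 70, "ty": 0, "tz": -15, "ax": 0, "ay": 0, "az": 0, "claw": 15}, {"tx": 82, "ty": 0, "tz": -14, "ax": 0, "ay": 0, "az": 0, "claw": 15}, {"tx": 92, "ty": 0, "tz": -13, "ax": 0, "ay": 0, "az": 0, "claw": 15}, {"tx": 98, "ty": 0, "tz": -12, "ax": 0, "ay": 0, "az": 0, "claw": 15}, {"tx": 98, "ty": 0, "tz": -12, "ax": 0, "ay": 0, "az": 0, "claw": 15}])

```text
time_s: 16.52
tcp_pos: [0.7107, 0.0035, 0.1753]
ee_rot: [[0.994, -0.105, 0.003], [-0.105, -0.994, -0.0], [0.003, -0.0, -1.0]]
wrist_force: [0.7, 0.2, 5.6]
gripper_width: 0.279
gripper_force: 30.0
```

```bash
python3 -c "
from h import *
st();s=sense();p=np.array(s['tcp_pos']);print('angle',np.arctan2(p[2]+.0154-.06,-((p[0]-.6738)*.9938-(p[1]-.006)*.111)))"
```

```text
16.52 [0.7107 0.0035 0.1753] yang -96.1 w 24.3 gf 30.0 F [0.7 0.2 5.6] j [ 13.  32.  10.   0. -68.  71.]
angle 1.8465981456905867
```

>>> servo_tool(deltas=[{"tx": 0, "ty": 0, "tz": 0, "ax": 0, "ay": 0, "az": 0, "claw": 60}, {"tx": 0, "ty": 0, "tz": 0, "ax": 0, "ay": 0, "az": 0, "claw": 60}, {"tx": 0, "ty": 0, "tz": 0, "ax": 0, "ay": 0, "az": 0, "claw": 60}, {"tx": 0, "ty": 0, "tz": 0, "ax": 0, "ay": 0, "az": 0, "claw": 60}, {"tx": 0, "ty": 0, "tz": 0, "ax": 0, "ay": 0, "az": 0, "claw": 60}, {"tx": 0, "ty": 0, "tz": 0, "ax": 0, "ay": 0, "az": 0, "claw": 60}, {"tx": -15, "ty": 0, "tz": -15, "ax": 0, "ay": 0, "az": 0, "claw": 75}, {"tx": -40, "ty": 0, "tz": -25, "ax": 0, "ay": 0, "az": 0, "claw": 80}, {"tx": -75, "ty": 0, "tz": -25, "ax": 0, "ay": 0, "az": 0, "claw": 80}, {"tx": -105, "ty": 0, "tz": -10, "ax": 0, "ay": 0, "az": 0, "claw": 80}, {"tx": -125, "ty": 0, "tz": 10, "ax": 0, "ay": 0, "az": 0, "claw": 80}, {"tx": -145, "ty": 0, "tz": 10, "ax": 0, "ay": 0, "az": 0, "claw": 80}])

```text
time_s: 17.52
tcp_pos: [0.5607, 0.0187, 0.1608]
ee_rot: [[0.994, -0.106, -0.007], [-0.106, -0.994, -0.0], [-0.007, 0.001, -1.0]]
wrist_force: [-0.7, 0.0, -0.8]
gripper_width: 0.913
gripper_force: 0.0
```

```bash
python3 - <<'E'
from h import *
st(); im=capture('scene'); T=Tcam('scene'); print(w('clamp_knob','scene',T))
T=Tcam('wrist'); im2=capture('wrist'); print(w('carrier','wrist',T),w('clamp_knob','wrist',T))
cv2.imwrite('pics/s3.png',np.vstack([cv2.resize(im[130:310,150:400],(420,302)),cv2.resize(im2[100:420],(420,240))]))
cv2.imwrite('pics/w3.png',im2)
to(.589,.0155,.06,264)
E
```

```text
17.52 [0.5607 0.0187 0.1608] yang -96.1 w 79.4 gf 0.0 F [-0.7  0.  -0.8] j [ 18.  19. -13.  -0. -58.  66.]
[]
[(0.66, [0.594, 0.019, 0.037])] [(0.97, [0.681, 0.006, 0.125])]
t [23.2, 1.3, 104.8] a [-0.0, -0.002, -0.001]
```

View pics/s3.png

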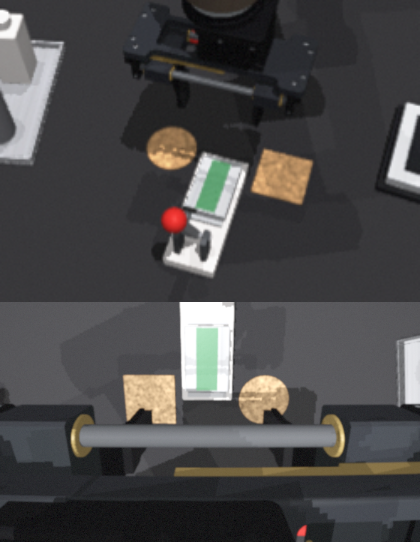

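The clamp is open, with its knob up over the hinge. The carrier is clear at ~(277,176) in the wrist picture, yaw matching the jig.

```bash
python3 - <<'E'
from h import *
T=Tcam('wrist'); f=lambda x,y:(x/.75,100+(y-302)/.75)
q=plane([f(190,325),f(226,325),f(226,393),f(189,393)],.036,'wrist',T); print(q.round(4).tolist(),q.mean(0))
print(plane([f(207.5,358)],.036,'wrist',T)); st()
to(*q.mean(0)[:2],.06,264)
E
```

```text
[[0.6382, 0.0321, 0.036], [0.6338, -0.0097, 0.036], [0.5518, -0.0025, 0.036], [0.5567, 0.0435, 0.036]] [0.5951215  0.01584768 0.036     ]
[[0.59767859 0.01586951 0.036     ]]
17.77 [0.5658 0.0192 0.1648] yang -96.0 w 80.1 gf 0.0 F [0.8 0.4 0.7] j [ 18.  19. -13.   0. -58.  66.]
t [29.3, 0.3, 104.9] a [-0.0, -0.002, -0.001]
```

>>> servo_tool(deltas=[{"tx": 15, "ty": 0, "tz": 30, "ax": 0, "ay": 0, "az": 0, "claw": 75}, {"tx": 25, "ty": 0, "tz": 60, "ax": 0, "ay": 0, "az": 0, "claw": 72}, {"tx": 25, "ty": 0, "tz": 90, "ax": 0, "ay": 0, "az": 0, "claw": 72}, {"tx": 25, "ty": 0, "tz": 115, "ax": 0, "ay": 0, "az": 0, "claw": 72}, {"tx": 25, "ty": 0, "tz": 128, "ax": 0, "ay": 0, "az": 0, "claw": 72}, {"tx": 25, "ty": 0, "tz": 134, "ax": 0, "ay": 0, "az": 0, "claw": 72}, {"tx": 25, "ty": 0, "tz": 134, "ax": 0, "ay": 0, "az": 0, "claw": 72}, {"tx": 25, "ty": 0, "tz": 134, "ax": 0, "ay": 0, "az": 0, "claw": 72}])

```text
time_s: 18.43
tcp_pos: [0.591, 0.0165, 0.0305]
ee_rot: [[0.994, -0.105, 0.001], [-0.105, -0.994, 0.0], [0.001, -0.0, -1.0]]
wrist_force: [0.6, -0.6, 0.3]
gripper_width: 0.827
gripper_force: 0.0
```

```bash
python3 - <<'E'
from h import *
st(); to(.5905,.0155,.024,264)
E
```

```text
18.43 [0.591  0.0165 0.0305] yang -96.1 w 72.0 gf 0.0 F [ 0.6 -0.6  0.3] j [ 17.  30. -17.   0. -42.  67.]
t [-0.4, 1.0, 6.5] a [-0.0, -0.001, -0.001]
```

>>> servo_tool(deltas=[{"tx": 0, "ty": 1, "tz": 4, "ax": 0, "ay": 0, "az": 0, "claw": 72}, {"tx": 0, "ty": 1, "tz": 7, "ax": 0, "ay": 0, "az": 0, "claw": 72}, {"tx": 0, "ty": 1, "tz": 7, "ax": 0, "ay": 0, "az": 0, "claw": 45}, {"tx": 0, "ty": 1, "tz": 7, "ax": 0, "ay": 0, "az": 0, "claw": 45}, {"tx": 0, "ty": 1, "tz": 7, "ax": 0, "ay": 0, "az": 0, "claw": 45}, {"tx": 0, "ty": 1, "tz": 7, "ax": 0, "ay": 0, "az": 0, "claw": 45}, {"tx": 0, "ty": 1, "tz": 7, "ax": 0, "ay": 0, "az": 0, "claw": 45}, {"tx": 0, "ty": 1, "tz": 7, "ax": 0, "ay": 0, "az": 0, "claw": 45}, {"tx": 0, "ty": 1, "tz": 7, "ax": 0, "ay": 0, "az": 0, "claw": 45}, {"tx": 0, "ty": 1, "tz": 7, "ax": 0, "ay": 0, "az": 0, "claw": 45}])

```text
time_s: 19.27
tcp_pos: [0.5899, 0.0156, 0.0235]
ee_rot: [[0.994, -0.105, 0.001], [-0.105, -0.994, 0.0], [0.001, -0.0, -1.0]]
wrist_force: [0.4, 1.1, 2.9]
gripper_width: 0.615
gripper_force: 30.0
```

```bash
python3 - <<'E'
from h import *
st(); to(.4745,.303,.11,261)
E
```

```text
19.27 [0.5899 0.0156 0.0235] yang -96.1 w 53.5 gf 30.0 F [0.4 1.1 2.9] j [ 17.  31. -18.   0. -41.  67.]
t [-145.0, -273.7, -86.6] a [-0.0, -0.001, 0.051]
```

>>> servo_tool(deltas=[{"tx": 0, "ty": 0, "tz": -10, "ax": 0, "ay": 0, "az": 0, "claw": 45}, {"tx": 0, "ty": 0, "tz": -35, "ax": 0, "ay": 0, "az": 0, "claw": 45}, {"tx": 0, "ty": 0, "tz": -65, "ax": 0, "ay": 0, "az": 0, "claw": 45}, {"tx": -10, "ty": -15, "tz": -87, "ax": 0, "ay": 0, "az": 0, "claw": 45}, {"tx": -25, "ty": -45, "tz": -87, "ax": 0, "ay": 0, "az": 0.01, "claw": 45}, {"tx": -41, "ty": -78, "tz": -87, "ax": 0, "ay": 0, "az": 0.02, "claw": 45}, {"tx": -58, "ty": -110, "tz": -87, "ax": 0, "ay": 0, "az": 0.03, "claw": 45}, {"tx": -75, "ty": -142, "tz": -87, "ax": 0, "ay": 0, "az": 0.04, "claw": 45}, {"tx": -92, "ty": -174, "tz": -87, "ax": 0, "ay": 0, "az": 0.05, "claw": 45}, {"tx": -110, "ty": -206, "tz": -87, "ax": 0, "ay": 0, "az": 0.05, "claw": 45}, {"tx": -127, "ty": -240, "tz": -87, "ax": 0, "ay": 0, "az": 0.05, "claw": 45}, {"tx": -140, "ty": -265, "tz": -87, "ax": 0, "ay": 0, "az": 0.05, "claw": 45}])

```text
time_s: 20.27
tcp_pos: [0.4769, 0.2957, 0.1102]
ee_rot: [[0.988, -0.154, -0.0], [-0.154, -0.988, -0.0], [-0.0, 0.0, -1.0]]
wrist_force: [0.7, 0.3, -2.1]
gripper_width: 0.619
gripper_force: 30.0
```

```bash
python3 - <<'E'
from h import *
st(); capture('scene');st()
T=Tcam('wrist'); im2=capture('wrist'); im=capture('scene'); print(w('xystage','wrist',T))
cv2.imwrite('pics/s4.png',np.vstack([cv2.resize(im[130:310,230:480],(560,403)),im2[230:420]])); cv2.imwrite('pics/w4.png',im2);np.save('T4.npy',T)
to(.4745,.303,.06,261)
E
```

```text
20.27 [0.4769 0.2957 0.1102] yang -98.9 w 53.8 gf 30.0 F [ 0.7  0.3 -2.1] j [ 48.  22. -17.  -0. -51.  33.]
20.32 [0.4765 0.2995 0.1103] yang -98.6 w 53.7 gf 30.0 F [-0.5  3.1 -1.8] j [ 49.  22. -17.  -0. -51.  33.]
[(0.92, [0.523, 0.311, 0.03])]
t [-4.3, -8.5, 49.8] a [0.001, 0.001, 0.003]
```

View pics/w4.png

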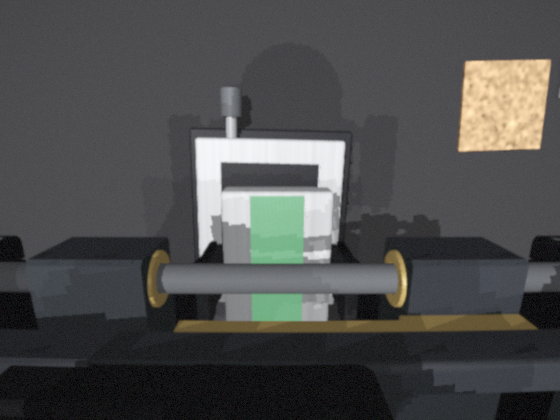

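The carrier is held level with its far edge at row ~187 (cols 222–333). The dark rectangle's far edge is at row 163 (cols 222–318).

```bash
python3 - <<'E'
from h import *
T=np.load('T4.npy'); s=sense(); R=np.array(s["ee_rot"]); p=np.array(s["tcp_pos"])
e=plane([(222,187),(333,187),(277.5,187)],p[2]+.0125,'wrist',T); print("carrier edge in tool",((e-[.4765,.2995,p[2]])@R*1000).round(1).tolist())
d=plane([(222,163),(318,163),(270,163)],.03,'wrist',T); a=np.diff(d[:2],axis=0)[0]; print("rect edge",d.round(4).tolist(),np.hypot(*a[:2]),np.degrees(np.arctan2(a[1],a[0])))
u=np.array([np.cos(np.radians(-9)),np.sin(np.radians(-9))]); print("stage centre",d[2,:2]-.05*u)
d=plane([(196,138),(350,140),(273,139)],.03,'wrist',T);print("plate",np.hypot(*(d[1]-d[0])[:2]),d[2,:2]-.0675*u); st()
E
```

```text
carrier edge in tool [[43.2, -25.8, -12.6], [43.4, 26.2, -12.5], [43.3, 0.2, -12.5]]
rect edge [[0.5287, 0.3331, 0.03], [0.5179, 0.2623, 0.03], [0.5233, 0.2976, 0.03]] 0.0716298510443034 -98.68367071116077
stage centre [0.47389034 0.30545989]
plate 0.1131111083578885 [0.47352934 0.30330669]
20.47 [0.4775 0.294  0.1098] yang -98.8 w 53.6 gf 30.0 F [ 0.8 -0.7 -0.9] j [ 48.  22. -17.  -0. -51.  33.]
```

```bash
python3 -c "
from h import *
to(.471,.3045,.035,261.3)"
```

```text
t [-7.9, -9.5, 74.8] a [0.001, 0.001, -0.002]
```

>>> servo_tool(deltas=[{"tx": -8, "ty": -9, "tz": 0, "ax": 0, "ay": 0, "az": 0, "claw": 45}, {"tx": -8, "ty": -9, "tz": 20, "ax": 0, "ay": 0, "az": 0, "claw": 45}, {"tx": -8, "ty": -9, "tz": 40, "ax": 0, "ay": 0, "az": 0, "claw": 45}, {"tx": -8, "ty": -9, "tz": 55, "ax": 0, "ay": 0, "az": 0, "claw": 45}, {"tx": -8, "ty": -9, "tz": 65, "ax": 0, "ay": 0, "az": 0, "claw": 45}, {"tx": -8, "ty": -9, "tz": 70, "ax": 0, "ay": 0, "az": 0, "claw": 45}, {"tx": -8, "ty": -9, "tz": 70, "ax": 0, "ay": 0, "az": 0, "claw": 45}, {"tx": -8, "ty": -9, "tz": 70, "ax": 0, "ay": 0, "az": 0, "claw": 45}])

```text
time_s: 21.13
tcp_pos: [0.4724, 0.3038, 0.0405]
ee_rot: [[0.988, -0.156, 0.001], [-0.156, -0.988, 0.0], [0.001, -0.0, -1.0]]
wrist_force: [-0.0, -0.5, -1.9]
gripper_width: 0.619
gripper_force: 30.0
```

```bash
python3 -c "
from h import *
st();to(.471,.3045,.0345,261.3)"
```

```text
21.13 [0.4724 0.3038 0.0405] yang -98.9 w 53.9 gf 30.0 F [-0.  -0.5 -1.9] j [ 49.  27. -21.   0. -41.  32.]
t [-1.5, -0.5, 6.0] a [-0.0, -0.001, -0.004]
```

>>> servo_tool(deltas=[{"tx": -1, "ty": 0, "tz": 3, "ax": 0, "ay": 0, "az": 0, "claw": 45}, {"tx": -1, "ty": 0, "tz": 6, "ax": 0, "ay": 0, "az": 0, "claw": 45}, {"tx": -1, "ty": 0, "tz": 6, "ax": 0, "ay": 0, "az": 0, "claw": 45}, {"tx": -1, "ty": 0, "tz": 6, "ax": 0, "ay": 0, "az": 0, "claw": 72}, {"tx": -1, "ty": 0, "tz": 6, "ax": 0, "ay": 0, "az": 0, "claw": 72}, {"tx": -1, "ty": 0, "tz": 6, "ax": 0, "ay": 0, "az": 0, "claw": 72}, {"tx": -1, "ty": 0, "tz": 6, "ax": 0, "ay": 0, "az": 0, "claw": 72}, {"tx": -1, "ty": 0, "tz": 6, "ax": 0, "ay": 0, "az": 0, "claw": 72}, {"tx": -1, "ty": 0, "tz": -20, "ax": 0, "ay": 0, "az": 0, "claw": 72}, {"tx": -1, "ty": 0, "tz": -55, "ax": 0, "ay": 0, "az": 0, "claw": 72}, {"tx": -1, "ty": 0, "tz": -95, "ax": 0, "ay": 0, "az": 0, "claw": 80}, {"tx": -1, "ty": 0, "tz": -130, "ax": 0, "ay": 0, "az": 0, "claw": 80}])

```text
time_s: 22.13
tcp_pos: [0.471, 0.3039, 0.1723]
ee_rot: [[0.988, -0.155, 0.001], [-0.155, -0.988, 0.0], [0.001, -0.0, -1.0]]
wrist_force: [1.1, 1.1, 1.0]
gripper_width: 0.889
gripper_force: 0.0
```

```bash
python3 -c "
from h import *
st();to(.35,.16,.2,186)"
```

```text
22.13 [0.471  0.3039 0.1723] yang -98.9 w 77.3 gf 0.0 F [1.1 1.1 1. ] j [ 49.  18. -13.   0. -59.  32.]
t [-97.2, 160.9, -27.9] a [-0.001, -0.0, 1.311]
```

>>> servo_tool(deltas=[{"tx": 3, "ty": 30, "tz": -28, "ax": 0, "ay": 0, "az": 0.1, "claw": 87}, {"tx": 6, "ty": 68, "tz": -28, "ax": 0, "ay": 0, "az": 0.22, "claw": 87}, {"tx": 10, "ty": 106, "tz": -28, "ax": 0, "ay": 0, "az": 0.34, "claw": 87}, {"tx": 13, "ty": 144, "tz": -28, "ax": 0, "ay": 0, "az": 0.46, "claw": 87}, {"tx": 17, "ty": 182, "tz": -28, "ax": 0, "ay": 0, "az": 0.58, "claw": 87}, {"tx": 20, "ty": 220, "tz": -28, "ax": 0, "ay": 0, "az": 0.7, "claw": 87}, {"tx": 24, "ty": 258, "tz": -28, "ax": 0, "ay": 0, "az": 0.82, "claw": 87}, {"tx": 27, "ty": 296, "tz": -28, "ax": 0, "ay": 0, "az": 0.94, "claw": 87}, {"tx": 31, "ty": 334, "tz": -28, "ax": 0, "ay": 0, "az": 1.06, "claw": 87}, {"tx": 34, "ty": 372, "tz": -28, "ax": 0, "ay": 0, "az": 1.18, "claw": 87}, {"tx": 38, "ty": 410, "tz": -28, "ax": 0, "ay": 0, "az": 1.28, "claw": 87}, {"tx": 41, "ty": 448, "tz": -28, "ax": 0, "ay": 0, "az": 1.311, "claw": 87}])

```text
time_s: 23.13
tcp_pos: [0.4414, -0.1468, 0.1984]
ee_rot: [[0.1, -0.995, 0.001], [-0.995, -0.1, -0.0], [0.0, -0.001, -1.0]]
wrist_force: [0.6, -0.1, 0.1]
gripper_width: 1.003
gripper_force: 0.0
```

```bash
python3 - <<'E'
from h import *
im=capture('top'); T=Tcam('top'); st(); print(w('carrier','top',T),w('flask','top',T),w('canister','top',T))
for d in trace('carrier','top')[:1]:
    r=cv2.minAreaRect(cv2.findNonZero(d["mask"].astype(np.uint8))); q=plane(cv2.boxPoints(r),.046,'top',T); print(r,q[:,:2].round(4).tolist(),q.mean(0))
cv2.imwrite('pics/t5.png',np.hstack([cv2.resize(im[200:320,80:200],(400,400),interpolation=cv2.INTER_CUBIC),cv2.resize(im[190:330,390:510],(343,400),interpolation=cv2.INTER_CUBIC)]))
to(.431,-.32,.2,186)
E
```

```text
23.18 [ 0.4405 -0.1514  0.1982] yang -174.5 w 86.9 gf 0.0 F [ 1.3 -3.4  1. ] j [  1.   8. -23.   0. -59.   4.]
[(0.94, [0.469, 0.299, 0.045])] [] [(0.73, [0.543, -0.299, 0.121]), (0.34, [0.45, -0.336, 0.11])]
((130.25946044921875, 268.3567810058594), (29.736865997314453, 41.90194320678711), 8.972626686096191) [[0.4355, 0.335], [0.5158, 0.3225], [0.5064, 0.264], [0.4266, 0.2766]] [0.47108022 0.2995305  0.046     ]
t [172.9, 28.7, -2.0] a [-0.0, 0.0, -0.001]
```

View pics/t5.png

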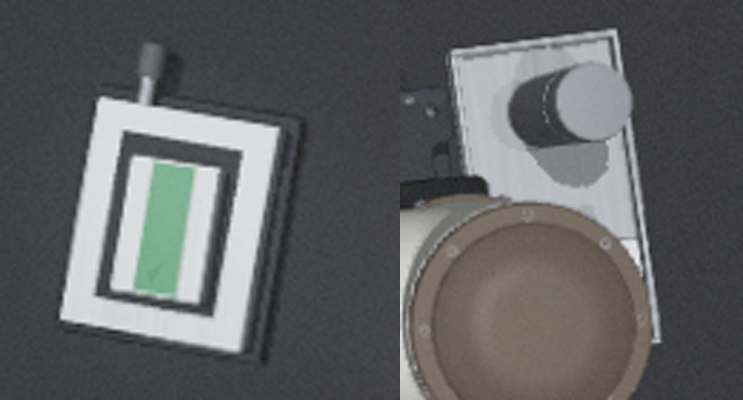

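The carrier lies square inside the dark rectangle, a few mm off centre at most. On to the flask.

>>> servo_tool(deltas=[{"tx": 35, "ty": 6, "tz": 0, "ax": 0, "ay": 0, "az": 0, "claw": 87}, {"tx": 75, "ty": 12, "tz": 0, "ax": 0, "ay": 0, "az": 0, "claw": 87}, {"tx": 115, "ty": 19, "tz": 0, "ax": 0, "ay": 0, "az": 0, "claw": 87}, {"tx": 150, "ty": 25, "tz": 0, "ax": 0, "ay": 0, "az": 0, "claw": 80}, {"tx": 173, "ty": 29, "tz": 0, "ax": 0, "ay": 0, "az": 0, "claw": 72}, {"tx": 173, "ty": 29, "tz": 20, "ax": 0, "ay": 0, "az": 0, "claw": 72}, {"tx": 173, "ty": 29, "tz": 40, "ax": 0, "ay": 0, "az": 0, "claw": 72}, {"tx": 173, "ty": 29, "tz": 50, "ax": 0, "ay": 0, "az": 0, "claw": 72}, {"tx": 173, "ty": 29, "tz": 50, "ax": 0, "ay": 0, "az": 0, "claw": 72}])

```text
time_s: 24.13
tcp_pos: [0.43, -0.3182, 0.1456]
ee_rot: [[0.106, -0.994, -0.005], [-0.994, -0.106, 0.002], [-0.003, 0.005, -1.0]]
wrist_force: [-0.5, 0.3, 0.9]
gripper_width: 0.83
gripper_force: 0.0
```

```bash
python3 - <<'E'
from h import *
st(); capture('scene'); T=Tcam('scene'); print(w('flask','scene',T),w('canister','scene',T)); to(.431,-.32,.072,186)
E
```

```text
24.13 [ 0.43   -0.3182  0.1456] yang -173.9 w 72.2 gf 0.0 F [-0.5  0.3  0.9] j [-19.  18. -18.  -0. -54.  25.]
[(0.6, [0.453, -0.308, 0.074])] [(0.57, [0.553, -0.301, 0.096])]
t [0.2, 1.3, 77.1] a [-0.001, -0.001, 0.002]
```

>>> servo_tool(deltas=[{"tx": 0, "ty": 0, "tz": 25, "ax": 0, "ay": 0, "az": 0, "claw": 72}, {"tx": 0, "ty": 0, "tz": 50, "ax": 0, "ay": 0, "az": 0, "claw": 72}, {"tx": 0, "ty": 0, "tz": 68, "ax": 0, "ay": 0, "az": 0, "claw": 72}, {"tx": 0, "ty": 0, "tz": 75, "ax": 0, "ay": 0, "az": 0, "claw": 60}, {"tx": 0, "ty": 0, "tz": 75, "ax": 0, "ay": 0, "az": 0, "claw": 60}, {"tx": 0, "ty": 0, "tz": 75, "ax": 0, "ay": 0, "az": 0, "claw": 38}, {"tx": 0, "ty": 0, "tz": 75, "ax": 0, "ay": 0, "az": 0, "claw": 38}, {"tx": 0, "ty": 0, "tz": 75, "ax": 0, "ay": 0, "az": 0, "claw": 38}, {"tx": 0, "ty": 0, "tz": 75, "ax": 0, "ay": 0, "az": 0, "claw": 38}, {"tx": 0, "ty": 0, "tz": 75, "ax": 0, "ay": 0, "az": 0, "claw": 38}, {"tx": 0, "ty": 0, "tz": 75, "ax": 0, "ay": 0, "az": 0, "claw": 38}, {"tx": 0, "ty": 0, "tz": 75, "ax": 0, "ay": 0, "az": 0, "claw": 38}])

```text
time_s: 25.28
tcp_pos: [0.4317, -0.3205, 0.0746]
ee_rot: [[0.104, -0.995, 0.002], [-0.995, -0.104, -0.001], [0.002, -0.002, -1.0]]
wrist_force: [-0.9, 1.7, 7.3]
gripper_width: 0.553
gripper_force: 29.8
```

```bash
python3 -c "
from h import *
st();to(.5395,.0995,.17,186)"
```

```text
25.28 [ 0.4317 -0.3205  0.0746] yang -174.0 w 48.1 gf 29.8 F [-0.9  1.7  7.3] j [-19.  23. -23.   0. -44.  25.]
t [-406.4, -151.1, -95.8] a [-0.002, -0.002, -0.0]
```

>>> servo_tool(deltas=[{"tx": 0, "ty": 0, "tz": -10, "ax": 0, "ay": 0, "az": 0, "claw": 38}, {"tx": 0, "ty": 0, "tz": -35, "ax": 0, "ay": 0, "az": 0, "claw": 38}, {"tx": 0, "ty": 0, "tz": -65, "ax": 0, "ay": 0, "az": 0, "claw": 38}, {"tx": -12, "ty": 0, "tz": -88, "ax": 0, "ay": 0, "az": 0, "claw": 38}, {"tx": -40, "ty": 0, "tz": -96, "ax": 0, "ay": 0, "az": 0, "claw": 38}, {"tx": -70, "ty": -10, "tz": -96, "ax": 0, "ay": 0, "az": 0, "claw": 38}, {"tx": -100, "ty": -23, "tz": -96, "ax": 0, "ay": 0, "az": 0, "claw": 38}, {"tx": -130, "ty": -36, "tz": -96, "ax": 0, "ay": 0, "az": 0, "claw": 38}, {"tx": -160, "ty": -49, "tz": -96, "ax": 0, "ay": 0, "az": 0, "claw": 38}, {"tx": -190, "ty": -62, "tz": -96, "ax": 0, "ay": 0, "az": 0, "claw": 38}, {"tx": -220, "ty": -75, "tz": -96, "ax": 0, "ay": 0, "az": 0, "claw": 38}, {"tx": -250, "ty": -88, "tz": -96, "ax": 0, "ay": 0, "az": 0, "claw": 38}])

```text
time_s: 26.28
tcp_pos: [0.4923, -0.0606, 0.1693]
ee_rot: [[0.104, -0.995, -0.0], [-0.995, -0.104, 0.001], [-0.001, -0.0, -1.0]]
wrist_force: [0.4, -0.7, -2.0]
gripper_width: 0.553
gripper_force: 29.8
```

```bash
python3 -c "
from h import *
st();to(.539,.1,.13,186)"
```

```text
26.28 [ 0.4923 -0.0606  0.1693] yang -174.1 w 48.1 gf 29.8 F [ 0.4 -0.7 -2. ] j [ 12.  12. -22.  -0. -56.  -6.]
t [-154.9, -63.1, 39.4] a [-0.0, 0.001, -0.001]
```

>>> servo_tool(deltas=[{"tx": -30, "ty": -12, "tz": 0, "ax": 0, "ay": 0, "az": 0, "claw": 38}, {"tx": -60, "ty": -24, "tz": 0, "ax": 0, "ay": 0, "az": 0, "claw": 38}, {"tx": -90, "ty": -36, "tz": 0, "ax": 0, "ay": 0, "az": 0, "claw": 38}, {"tx": -120, "ty": -49, "tz": 0, "ax": 0, "ay": 0, "az": 0, "claw": 38}, {"tx": -145, "ty": -59, "tz": 0, "ax": 0, "ay": 0, "az": 0, "claw": 38}, {"tx": -155, "ty": -63, "tz": 10, "ax": 0, "ay": 0, "az": 0, "claw": 38}, {"tx": -155, "ty": -63, "tz": 30, "ax": 0, "ay": 0, "az": 0, "claw": 38}, {"tx": -155, "ty": -63, "tz": 55, "ax": 0, "ay": 0, "az": 0, "claw": 38}, {"tx": -155, "ty": -63, "tz": 75, "ax": 0, "ay": 0, "az": 0, "claw": 38}, {"tx": -155, "ty": -63, "tz": 85, "ax": 0, "ay": 0, "az": 0, "claw": 38}, {"tx": -155, "ty": -63, "tz": 85, "ax": 0, "ay": 0, "az": 0, "claw": 38}, {"tx": -155, "ty": -63, "tz": 85, "ax": 0, "ay": 0, "az": 0, "claw": 38}])

```text
time_s: 27.28
tcp_pos: [0.5391, 0.098, 0.084]
ee_rot: [[0.104, -0.995, -0.001], [-0.995, -0.104, -0.001], [0.001, 0.001, -1.0]]
wrist_force: [-0.0, 0.5, -1.8]
gripper_width: 0.551
gripper_force: 29.8
```

```bash
python3 -c "
from h import *
st();to(.539,.1,.074,186)"
```

```text
27.28 [0.5391 0.098  0.084 ] yang -174.1 w 47.9 gf 29.8 F [-0.   0.5 -1.8] j [ 27.  23. -21.   0. -46. -21.]
t [-2.0, -0.1, 10.0] a [0.001, -0.001, -0.001]
```

>>> servo_tool(deltas=[{"tx": -2, "ty": 0, "tz": 5, "ax": 0, "ay": 0, "az": 0, "claw": 38}, {"tx": -2, "ty": 0, "tz": 9, "ax": 0, "ay": 0, "az": 0, "claw": 38}, {"tx": -2, "ty": 0, "tz": 10, "ax": 0, "ay": 0, "az": 0, "claw": 38}, {"tx": -2, "ty": 0, "tz": 10, "ax": 0, "ay": 0, "az": 0, "claw": 70}, {"tx": -2, "ty": 0, "tz": 10, "ax": 0, "ay": 0, "az": 0, "claw": 70}, {"tx": -2, "ty": 0, "tz": 10, "ax": 0, "ay": 0, "az": 0, "claw": 70}, {"tx": -2, "ty": 0, "tz": 10, "ax": 0, "ay": 0, "az": 0, "claw": 70}, {"tx": -2, "ty": 0, "tz": 10, "ax": 0, "ay": 0, "az": 0, "claw": 70}, {"tx": -2, "ty": 0, "tz": -15, "ax": 0, "ay": 0, "az": 0, "claw": 70}, {"tx": -2, "ty": 0, "tz": -50, "ax": 0, "ay": 0, "az": 0, "claw": 70}, {"tx": -2, "ty": 0, "tz": -85, "ax": 0, "ay": 0, "az": 0, "claw": 70}, {"tx": -2, "ty": 0, "tz": -115, "ax": 0, "ay": 0, "az": 0, "claw": 87}])

```text
time_s: 28.28
tcp_pos: [0.5393, 0.1004, 0.2016]
ee_rot: [[0.104, -0.995, 0.002], [-0.995, -0.104, 0.0], [-0.0, -0.002, -1.0]]
wrist_force: [0.9, 0.1, 0.2]
gripper_width: 0.829
gripper_force: 0.0
```

```bash
python3 -c "
from h import *
st();to(.540,-.310,.2,186)"
```

```text
28.28 [0.5393 0.1004 0.2016] yang -174.0 w 72.1 gf 0.0 F [0.9 0.1 0.2] j [ 28.  16. -12.   0. -62. -22.]
t [408.3, 42.0, 1.4] a [-0.002, 0.0, -0.0]
```

>>> servo_tool(deltas=[{"tx": 35, "ty": 4, "tz": 0, "ax": 0, "ay": 0, "az": 0, "claw": 87}, {"tx": 75, "ty": 8, "tz": 0, "ax": 0, "ay": 0, "az": 0, "claw": 87}, {"tx": 115, "ty": 12, "tz": 0, "ax": 0, "ay": 0, "az": 0, "claw": 87}, {"tx": 155, "ty": 16, "tz": 0, "ax": 0, "ay": 0, "az": 0, "claw": 87}, {"tx": 195, "ty": 20, "tz": 0, "ax": 0, "ay": 0, "az": 0, "claw": 87}, {"tx": 235, "ty": 24, "tz": 0, "ax": 0, "ay": 0, "az": 0, "claw": 87}, {"tx": 275, "ty": 28, "tz": 0, "ax": 0, "ay": 0, "az": 0, "claw": 87}, {"tx": 315, "ty": 32, "tz": 0, "ax": 0, "ay": 0, "az": 0, "claw": 87}, {"tx": 355, "ty": 36, "tz": 0, "ax": 0, "ay": 0, "az": 0, "claw": 87}, {"tx": 385, "ty": 40, "tz": 0, "ax": 0, "ay": 0, "az": 0, "claw": 87}, {"tx": 406, "ty": 42, "tz": 10, "ax": 0, "ay": 0, "az": 0, "claw": 80}, {"tx": 406, "ty": 42, "tz": 40, "ax": 0, "ay": 0, "az": 0, "claw": 80}])

```text
time_s: 29.28
tcp_pos: [0.542, -0.3132, 0.1632]
ee_rot: [[0.1, -0.995, 0.01], [-0.995, -0.1, -0.006], [0.007, -0.01, -1.0]]
wrist_force: [1.6, 0.6, -0.1]
gripper_width: 0.945
gripper_force: 0.0
```

```bash
python3 - <<'E'
from h import *
im=capture('top'); T=Tcam('top'); st(); print(w('flask','top',T),w('carrier','top',T))
capture('scene'); print(w('canister','scene',Tcam('scene')))
print(w('canister','top',T)); cv2.imwrite('pics/t6.png',cv2.resize(im[140:330,60:520],(800,330),interpolation=cv2.INTER_CUBIC))
to(.540,-.308,.072,186)
E
```

```text
29.33 [ 0.5368 -0.3087  0.1533] yang -174.3 w 81.5 gf 0.0 F [-2.8  0.9 -5.6] j [-15.  25.  -6.  -0. -60.  21.]
[(0.97, [0.535, 0.098, 0.11])] [(0.59, [0.469, 0.299, 0.042])]
[(0.56, [0.557, -0.299, 0.092])]
[(0.64, [0.534, -0.312, 0.119])]
t [0.3, 0.5, 88.8] a [-0.002, -0.002, 0.001]
```

View pics/t6.png

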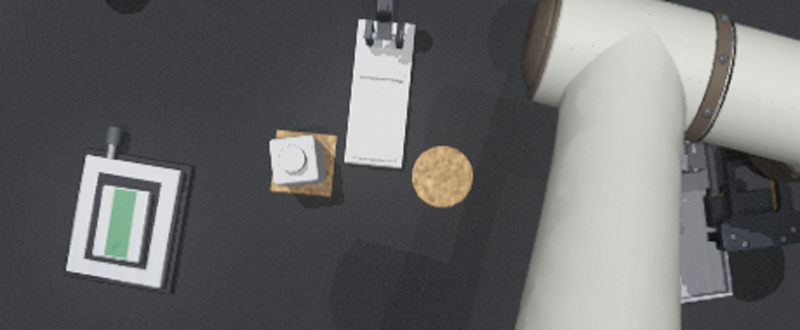

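The flask is back on the square pad (crop ~295,160), the carrier is in the rectangle, and the round pad is free at (443,177). Now I grasp the canister.

>>> servo_tool(deltas=[{"tx": 0, "ty": 0, "tz": 25, "ax": 0, "ay": 0, "az": 0, "claw": 80}, {"tx": 0, "ty": 0, "tz": 55, "ax": 0, "ay": 0, "az": 0, "claw": 80}, {"tx": 0, "ty": 0, "tz": 78, "ax": 0, "ay": 0, "az": 0, "claw": 70}, {"tx": 0, "ty": 0, "tz": 88, "ax": 0, "ay": 0, "az": 0, "claw": 62}, {"tx": 0, "ty": 0, "tz": 88, "ax": 0, "ay": 0, "az": 0, "claw": 60}, {"tx": 0, "ty": 0, "tz": 88, "ax": 0, "ay": 0, "az": 0, "claw": 40}, {"tx": 0, "ty": 0, "tz": 88, "ax": 0, "ay": 0, "az": 0, "claw": 40}, {"tx": 0, "ty": 0, "tz": 88, "ax": 0, "ay": 0, "az": 0, "claw": 40}, {"tx": 0, "ty": 0, "tz": 88, "ax": 0, "ay": 0, "az": 0, "claw": 40}, {"tx": 0, "ty": 0, "tz": 88, "ax": 0, "ay": 0, "az": 0, "claw": 40}, {"tx": 0, "ty": 0, "tz": 88, "ax": 0, "ay": 0, "az": 0, "claw": 40}, {"tx": 0, "ty": 0, "tz": 88, "ax": 0, "ay": 0, "az": 0, "claw": 40}])

```text
time_s: 30.58
tcp_pos: [0.541, -0.3082, 0.0733]
ee_rot: [[0.105, -0.995, 0.004], [-0.995, -0.105, -0.002], [0.002, -0.004, -1.0]]
wrist_force: [0.9, 1.3, 6.3]
gripper_width: 0.568
gripper_force: 30.0
```

```bash
python3 -c "
from h import *
st();to(.5215,-.058,.13,186)"
```

```text
30.58 [ 0.541  -0.3082  0.0733] yang -174.0 w 49.4 gf 30.0 F [0.9 1.3 6.3] j [-15.  30. -11.   0. -49.  21.]
t [-250.8, -7.0, -57.2] a [-0.004, -0.002, 0.0]
```

>>> servo_tool(deltas=[{"tx": 0, "ty": 0, "tz": -10, "ax": 0, "ay": 0, "az": 0, "claw": 40}, {"tx": 0, "ty": 0, "tz": -30, "ax": 0, "ay": 0, "az": 0, "claw": 40}, {"tx": 0, "ty": 0, "tz": -50, "ax": 0, "ay": 0, "az": 0, "claw": 40}, {"tx": -15, "ty": 0, "tz": -57, "ax": 0, "ay": 0, "az": 0, "claw": 40}, {"tx": -45, "ty": -1, "tz": -57, "ax": 0, "ay": 0, "az": 0, "claw": 40}, {"tx": -75, "ty": -2, "tz": -57, "ax": 0, "ay": 0, "az": 0, "claw": 40}, {"tx": -105, "ty": -3, "tz": -57, "ax": 0, "ay": 0, "az": 0, "claw": 40}, {"tx": -135, "ty": -4, "tz": -57, "ax": 0, "ay": 0, "az": 0, "claw": 40}, {"tx": -165, "ty": -5, "tz": -57, "ax": 0, "ay": 0, "az": 0, "claw": 40}, {"tx": -195, "ty": -6, "tz": -57, "ax": 0, "ay": 0, "az": 0, "claw": 40}, {"tx": -220, "ty": -7, "tz": -57, "ax": 0, "ay": 0, "az": 0, "claw": 40}, {"tx": -235, "ty": -7, "tz": -57, "ax": 0, "ay": 0, "az": 0, "claw": 40}])

```text
time_s: 31.58
tcp_pos: [0.5203, -0.0706, 0.1277]
ee_rot: [[0.105, -0.994, -0.002], [-0.994, -0.105, 0.001], [-0.001, 0.002, -1.0]]
wrist_force: [-0.2, 0.0, -2.5]
gripper_width: 0.569
gripper_force: 30.0
```

```bash
python3 -c "
from h import *
capture('scene');st();to(.5215,-.058,.13,186)"
```

```text
31.63 [ 0.5202 -0.0695  0.1278] yang -173.9 w 49.3 gf 30.0 F [-0.4  1.4 -2.7] j [ 10.  18. -21.  -0. -51.  -4.]
t [-11.3, -2.5, -2.2] a [0.002, 0.001, 0.002]
```

>>> servo_tool(deltas=[{"tx": -8, "ty": -1, "tz": 0, "ax": 0, "ay": 0, "az": 0, "claw": 40}, {"tx": -13, "ty": -2, "tz": 10, "ax": 0, "ay": 0, "az": 0, "claw": 40}, {"tx": -13, "ty": -2, "tz": 30, "ax": 0, "ay": 0, "az": 0, "claw": 40}, {"tx": -13, "ty": -2, "tz": 43, "ax": 0, "ay": 0, "az": 0, "claw": 40}, {"tx": -13, "ty": -2, "tz": 47, "ax": 0, "ay": 0, "az": 0, "claw": 40}, {"tx": -13, "ty": -2, "tz": 47, "ax": 0, "ay": 0, "az": 0, "claw": 40}, {"tx": -13, "ty": -2, "tz": 47, "ax": 0, "ay": 0, "az": 0, "claw": 40}])

```text
time_s: 32.22
tcp_pos: [0.5226, -0.0605, 0.0809]
ee_rot: [[0.103, -0.995, -0.0], [-0.995, -0.103, -0.0], [0.0, 0.0, -1.0]]
wrist_force: [0.3, 0.7, -1.5]
gripper_width: 0.571
gripper_force: 30.0
```

```bash
python3 -c "
from h import *
st();to(.5215,-.058,.073,186)"
```

```text
32.22 [ 0.5226 -0.0605  0.0809] yang -174.1 w 49.6 gf 30.0 F [ 0.3  0.7 -1.5] j [ 11.  21. -24.   0. -45.  -5.]
t [-2.6, 0.8, 7.9] a [0.0, -0.0, -0.001]
```

>>> servo_tool(deltas=[{"tx": -2, "ty": 1, "tz": 4, "ax": 0, "ay": 0, "az": 0, "claw": 40}, {"tx": -2, "ty": 1, "tz": 8, "ax": 0, "ay": 0, "az": 0, "claw": 40}, {"tx": -2, "ty": 1, "tz": 8, "ax": 0, "ay": 0, "az": 0, "claw": 40}, {"tx": -2, "ty": 1, "tz": 8, "ax": 0, "ay": 0, "az": 0, "claw": 72}, {"tx": -2, "ty": 1, "tz": 8, "ax": 0, "ay": 0, "az": 0, "claw": 72}, {"tx": -2, "ty": 1, "tz": 8, "ax": 0, "ay": 0, "az": 0, "claw": 72}, {"tx": -2, "ty": 1, "tz": 8, "ax": 0, "ay": 0, "az": 0, "claw": 72}, {"tx": -2, "ty": 1, "tz": 8, "ax": 0, "ay": 0, "az": 0, "claw": 72}, {"tx": -2, "ty": 1, "tz": -15, "ax": 0, "ay": 0, "az": 0, "claw": 72}, {"tx": -2, "ty": 1, "tz": -50, "ax": 0, "ay": 0, "az": 0, "claw": 72}, {"tx": -2, "ty": 1, "tz": -85, "ax": 0, "ay": 0, "az": 0, "claw": 72}, {"tx": -2, "ty": 1, "tz": -110, "ax": 0, "ay": 0, "az": 0, "claw": 72}])

```text
time_s: 33.22
tcp_pos: [0.5223, -0.0584, 0.1943]
ee_rot: [[0.104, -0.995, 0.004], [-0.995, -0.104, -0.0], [0.001, -0.004, -1.0]]
wrist_force: [0.0, 0.0, -0.8]
gripper_width: 0.824
gripper_force: 0.0
```

>>> servo_tool(deltas=[{"tx": 30, "ty": 0, "tz": -10, "ax": 0, "ay": 0, "az": 0, "claw": 72}, {"tx": 65, "ty": 10, "tz": -20, "ax": 0, "ay": 0, "az": 0, "claw": 72}, {"tx": 100, "ty": 20, "tz": -20, "ax": 0, "ay": 0, "az": 0, "claw": 72}, {"tx": 135, "ty": 30, "tz": -20, "ax": 0, "ay": 0, "az": 0, "claw": 72}, {"tx": 170, "ty": 40, "tz": -20, "ax": 0, "ay": 0, "az": 0, "claw": 72}, {"tx": 205, "ty": 50, "tz": -20, "ax": 0, "ay": 0, "az": 0, "claw": 72}, {"tx": 240, "ty": 60, "tz": -20, "ax": 0, "ay": 0, "az": 0, "claw": 72}, {"tx": 260, "ty": 65, "tz": -20, "ax": 0, "ay": 0, "az": 0, "claw": 72}, {"tx": 260, "ty": 65, "tz": -20, "ax": 0, "ay": 0, "az": 0, "claw": 72}, {"tx": 260, "ty": 65, "tz": -20, "ax": 0, "ay": 0, "az": 0, "claw": 72}, {"tx": 260, "ty": 65, "tz": -20, "ax": 0, "ay": 0, "az": 0, "claw": 72}])

```text
time_s: 34.13
tcp_pos: [0.4835, -0.3232, 0.2109]
ee_rot: [[0.104, -0.995, -0.0], [-0.995, -0.104, 0.0], [-0.0, 0.0, -1.0]]
wrist_force: [-0.9, 0.1, 0.4]
gripper_width: 0.827
gripper_force: 0.0
```

```bash
python3 - <<'E'
from h import *
im=capture('top'); T=Tcam('top'); st(); print(w('flask','top',T),w('canister','top',T),w('carrier','top',T))
cv2.imwrite('pics/t7.png',cv2.resize(im[140:330,60:520],(800,330),interpolation=cv2.INTER_CUBIC))
E
```

```text
34.18 [ 0.4837 -0.3228  0.2111] yang -174.0 w 71.9 gf 0.0 F [-0.6  0.3 -0.1] j [-18.  18.  -7.  -0. -65.  24.]
[(0.84, [0.536, 0.095, 0.111])] [(0.71, [0.526, -0.06, 0.12]), (0.44, [0.477, 0.293, 0.031])] [(0.67, [0.47, 0.298, 0.041])]
```

View pics/t7.png

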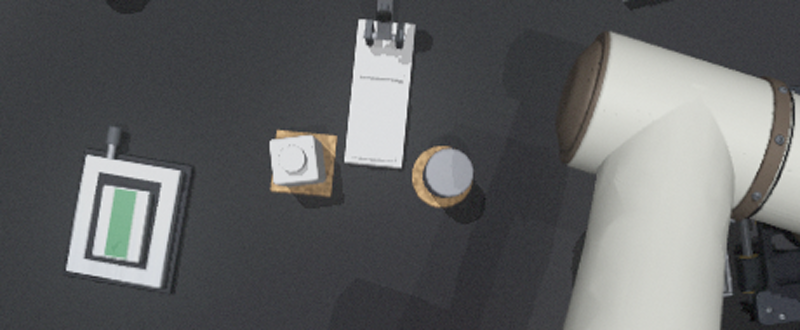

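The canister is on the round pad (top at ~449,172), the flask on the square pad (~295,160), the carrier is square in the rectangle, and the gripper is clear of everything.

```bash
python3 -c "
from station import *
print(finish_job())"
```

```text
the job is handed in; nothing more can be done
None
```

I've handed the job in: canister and flask are upright on their own pads, the carrier lies square in the stage's dark rectangle, the clamp is open, and the gripper is clear of everything; no verdict came back, but the last top view showed each thing within a few mm of its place.

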